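# Rack the printing blocks on the craft stall

### The arm

A 6-joint arm with a two-finger parallel gripper is mounted at the origin on the work surface. World frame = base frame: x ahead of the robot, y to its left, z up, the work surface at z = 0. Lengths are in m, angles in rad, forces in N, time in s.
With the tool pointing down it reaches from about 0.2 to 0.875 m from the base axis. Payload 3.4 kg.
Tool frame: the origin (TCP) lies at the very end of the fingers, on their centre line; the grasp point (between the pads) lies 19 mm behind it (grip_point_offset is the z of the grasp point in the tool frame, in m); z points along the fingers, y is the line along which they close (so a half turn about z gives the same grasp; the last joint's range is limited). The gripper opens to 94 mm and grips with 3 to 60 N. Pads are 16 mm wide; open, the fingers measure 119 mm over their backs; the gripper's body (75 mm by 177 mm) begins 78 mm behind the grasp point.
Start: joints at [1.175, 0.276, 1.505, -0, 1.361, -0.121], TCP at [0.156, 0.553, 0.205] pointing down, gripper open.
Joint ranges: [-2.89, 2.89], [-0.75, 2.08], [0.22, 2.7], [-1.18, 4.32], [0.11, 2.71], [-2.7, 2.7]. Speed limits (rad/s): [2.57, 2.57, 3.14, 3.14, 3.14, 3.14].

### API

Orientations are given as [roll, pitch, yaw] about the fixed x, y, z axes, in that order (R = Rz(yaw) Ry(pitch) Rx(roll)).
In Python, from workcell import * gives the robot as it stands.
- The arm moves only by the tool servo_tool, never from a script. Its argument "motion" is a list of rows, each a list of 5 numbers: the shift along the world's x, y, z in m, then the turn about the world's z in rad, then the opening in per cent of the stroke, from 0 (shut) to 100 (fully open). A call has 1 to 12 rows; each row is the pose to reach, as a shift and turn from the pose commanded when the call began; what a row does not reach only later rows make up. A row lasts 1/12 s, in which the tool goes at most 41.7 mm and 7.16 degrees, less where a joint would pass 70% of its speed; a pose out of reach is approached as far as the arm can. A call with a gripper value outside its range is refused whole. The fingers move at their own pace and stop on an object; "grip_force" is the grip in N (left out, the last holds). Time passes only in rows, so rows that repeat a pose let the fingers close. It gives the time, the measured TCP pose, the force, the opening and the grip force at its end, in the units of the state.
- observe(): the state, without advancing time (a new reading comes with each control period).
- grab_frame(name): name is "scene" or "top" or "wrist"; returns (picture, depth): 400x640x3 uint8, blue, green, red; 400x640 float32, m along the optical axis (not along the pixel's ray), 0 where there is no reading.
- calibration(name): a dict with "K" (3x3 intrinsics, pixels), "R" (3x3) and "t" (3): a world point X has camera coordinates R X + t; the wrist camera has in their place "T_tool_cam" (4x4, takes a point from camera to tool coordinates, whose origin is the TCP and whose axes are the flange's). Camera axes: x right, y down, z forward; pixel columns grow to the right and rows downward; lengths in m; the calibration is good to about 2 mm. The wrist camera is an equidistant fisheye: a pixel r from the principal point sees the ray r / f radians off the axis. A picture is of the moment at which its call begins: read the wrist's pose just before it. calibration takes no time and is no camera call.
- sign_off(): hands the job in; it is judged then, once.
Trained networks look in the newest picture that a camera, given by its name, has taken for a name from the list of things; names that differ only in an ending like _2 or _b are one class to them, and where a whole thing is asked for, a point or a joint stands for the part that bears it (a point fixed in the world has none). Each returns a list of dicts, best first, with "confidence" (0 to 1); they miss things now and then, are a little off and sometimes report something else, mostly with a low value. They report only what shows in the picture. A call takes as long as a camera call. They do not tell look-alikes from the thing itself.
- search_frame(camera, name): "centre" ([x, y, z] in m, in world coordinates, good to about 4 mm: the middle of the surface that is visible of it).
- silhouettes(camera, name): "pixels" (400x640 bool, what is visible of it).
The state is a dict: "clock": time; "q": joint angles; "dq": joint speeds; "joint_torque": joint torques, N m; "position": TCP position; "tool_rot": TCP orientation; "ft_force": force on the tool from outside, world axes, zero at the start; "wrist_torque": the same for the moment, N m; "finger_gap": opening from 0.0 (shut) to 1.0 (fully open); "grasp_force": force on a finger pad.
Only numpy, scipy, OpenCV 4.12 (cv2) and the standard library are available. Lean on these libraries where they do the work, as an engineer would, in place of code of your own. Each camera call takes 0.05 s, during which the arm holds its last target. There are 200 camera calls.

### The job

Get the hand-printing stall ready: first lift the white ink pot off the blue stand and set it upright on the round black rubber mat. Next turn the block rack so that its three holes match the three dowels of the stand, slide it fully down onto the stand and let go. Then put every printing block from the table into a nest of the rack, one to a nest, handle up, pressing each straight down until it rests on the nest floor and its brass latch has snapped shut over it. Leave the other goods on the stall where they are.

Things in the scene. Friction and masses are not known exactly. Their poses are not given: they have to be found in the camera images.
- rack_mid (a point): Block rack (loose, about 0.6 kg): plywood board 224 (x) x 160 (y) x 12 mm with four nests and in its middle a dark handle post 36 (x) x 26 (y) mm, 55 tall above the board; three 15 mm through-holes at rack x, y = (0, 66), (0, -66), (80, 0) mm: fits one way only. Point: on the middle axis, 35 mm above the underside; x towards the hole at (80, 0), z up.
- stand_top (a point): Fixed blue wooden stand 190 x 150 x 30 mm with three upright dowel studs, 12 mm thick, 45 mm tall, top 10 mm tapered, at stand x, y = (0, 66), (0, -66), (80, 0) mm. Point: middle of its top face; x towards the stud at (80, 0). With the rack home, its underside lies on this face, both x axes agree and rack_mid is 35 mm above this point.
- ink_pot_mid (a point): Lidded white ceramic ink pot (loose, 0.25 kg), a cylinder 52 mm across and 50 mm high; at the start it stands on the stand between the studs, its middle 15 to 45 mm from the stand's middle towards stand -x and up to 20 mm to either side in stand y. Point: its centre, half-way up; z up.
- mat_top (a point): Fixed round black rubber mat, 90 mm across, 4 mm thick, on the table. Point: the middle of its upper face.
- nest0 (a point): Nest 0 of the rack, at rack x +61.5 mm, y +44 mm: the middle of its floor (the board's upper face, 12 mm above the underside). 67 mm along rack x by 54 mm along rack y inside, bounded by wooden ribs 10 mm high. Moves with the rack; axes as the rack's.
- nest1 (a point): Nest 1 of the rack, at rack x +61.5 mm, y -44 mm: the middle of its floor (the board's upper face, 12 mm above the underside). 67 mm along rack x by 54 mm along rack y inside, bounded by wooden ribs 10 mm high. Moves with the rack; axes as the rack's.
- nest2 (a point): Nest 2 of the rack, at rack x -61.5 mm, y +44 mm: the middle of its floor (the board's upper face, 12 mm above the underside). 67 mm along rack x by 54 mm along rack y inside, bounded by wooden ribs 10 mm high. Moves with the rack; axes as the rack's.
- nest3 (a point): Nest 3 of the rack, at rack x -61.5 mm, y -44 mm: the middle of its floor (the board's upper face, 12 mm above the underside). 67 mm along rack x by 54 mm along rack y inside, bounded by wooden ribs 10 mm high. Moves with the rack; axes as the rack's.
- latch0 (a joint): Brass spring latch, 20 mm wide, at nest 0's outer x end: m pushed outward along rack x; 0 shut, 0.009 at most. Its nose hangs 5 mm into the nest, 23 to 27 mm above the floor; a ramp above it, up to 42 mm, leans back outward. A block pressed straight down pushes it some 4 mm aside (about 4 to 8 N); it springs back over the seated block's top.
- latch1 (a joint): Brass spring latch, 20 mm wide, at nest 1's outer x end: m pushed outward along rack x; 0 shut, 0.009 at most. Its nose hangs 5 mm into the nest, 23 to 27 mm above the floor; a ramp above it, up to 42 mm, leans back outward. A block pressed straight down pushes it some 4 mm aside (about 4 to 8 N); it springs back over the seated block's top.
- latch2 (a joint): Brass spring latch, 20 mm wide, at nest 2's outer x end: m pushed outward along rack x; 0 shut, 0.009 at most. Its nose hangs 5 mm into the nest, 23 to 27 mm above the floor; a ramp above it, up to 42 mm, leans back outward. A block pressed straight down pushes it some 4 mm aside (about 4 to 8 N); it springs back over the seated block's top.
- latch3 (a joint): Brass spring latch, 20 mm wide, at nest 3's outer x end: m pushed outward along rack x; 0 shut, 0.009 at most. Its nose hangs 5 mm into the nest, 23 to 27 mm above the floor; a ramp above it, up to 42 mm, leans back outward. A block pressed straight down pushes it some 4 mm aside (about 4 to 8 N); it springs back over the seated block's top.
- block0_mid (a point): Wooden hand-printing block 0, loose, about 0.12 kg (may be absent; all alike): body 64 (x) x 50 (y) mm, 22 mm thick, black rubber underside; on top a handle bar 44 (x) x 16 (y) mm, rising 34 mm above the body. Point: on the middle axis, 28 mm above the underside, half-way up; z up. Fits any nest, either way round, its x along the rack's x.
- block1_mid (a point): Wooden hand-printing block 1, loose, about 0.12 kg (may be absent; all alike): body 64 (x) x 50 (y) mm, 22 mm thick, black rubber underside; on top a handle bar 44 (x) x 16 (y) mm, rising 34 mm above the body. Point: on the middle axis, 28 mm above the underside, half-way up; z up. Fits any nest, either way round, its x along the rack's x.
- block2_mid (a point): Wooden hand-printing block 2, loose, about 0.12 kg (may be absent; all alike): body 64 (x) x 50 (y) mm, 22 mm thick, black rubber underside; on top a handle bar 44 (x) x 16 (y) mm, rising 34 mm above the body. Point: on the middle axis, 28 mm above the underside, half-way up; z up. Fits any nest, either way round, its x along the rack's x.
- block3_mid (a point): Wooden hand-printing block 3, loose, about 0.12 kg (may be absent; all alike): body 64 (x) x 50 (y) mm, 22 mm thick, black rubber underside; on top a handle bar 44 (x) x 16 (y) mm, rising 34 mm above the body. Point: on the middle axis, 28 mm above the underside, half-way up; z up. Fits any nest, either way round, its x along the rack's x.
There are look-alikes about, which are no part of the job. Leave any green or red look-alike of the part that bears block2_mid alone.

How it is judged:
On the way, in this order (a step that is already met when the one before it is completed fails the run):
1. the ink pot stands upright on the rubber mat and is let go (horizontal distance between ink_pot_mid and mat_top below 0.025 m and z of ink_pot_mid in the frame of mat_top below 0.029 m and angle between ink_pot_mid's own z axis and vertical below 0.1 rad and contact force between the fingers and ink_pot below 0.1 N), for 0.2 s.
2. the rack is fully home on the stand's three studs and let go, with no block in it yet (horizontal distance between rack_mid and stand_top below 0.004 m and z of rack_mid in the frame of stand_top below 0.0378 m and angle between the x axis of rack_mid and the x axis of stand_top, either way round below 0.06 rad and angle between rack_mid's own z axis and vertical below 0.04 rad and contact force between the fingers and rack below 0.1 N and horizontal distance between each of block0_mid, block1_mid, block2_mid, block3_mid and rack_mid above 0.1 m), for 0.2 s.
At the end, for the whole second after the job is handed in: Ink pot upright on the mat (within 25 mm of its middle); rack home on the stand (within 4 mm sideways, 2.8 mm in height, 0.06 rad in turn, 0.04 rad level); every block present in a nest (within 5 mm of its middle, 2.5 mm of its floor); every latch shut to 1.5 mm; all at rest (horizontal distance between ink_pot_mid and mat_top below 0.025 m and z of ink_pot_mid in the frame of mat_top below 0.029 m and angle between ink_pot_mid's own z axis and vertical below 0.1 rad and horizontal distance between rack_mid and stand_top below 0.004 m and z of rack_mid in the frame of stand_top below 0.0378 m and angle between the x axis of rack_mid and the x axis of stand_top, either way round below 0.06 rad and angle between rack_mid's own z axis and vertical below 0.04 rad and ((horizontal distance between block0_mid and nest0 below 0.005 m and z of block0_mid in the frame of nest0 between 0.024 and 0.0305 m) or (horizontal distance between block0_mid and nest1 below 0.005 m and z of block0_mid in the frame of nest1 between 0.024 and 0.0305 m) or (horizontal distance between block0_mid and nest2 below 0.005 m and z of block0_mid in the frame of nest2 between 0.024 and 0.0305 m) or (horizontal distance between block0_mid and nest3 below 0.005 m and z of block0_mid in the frame of nest3 between 0.024 and 0.0305 m)) and ((horizontal distance between block1_mid and nest0 below 0.005 m and z of block1_mid in the frame of nest0 between 0.024 and 0.0305 m) or (horizontal distance between block1_mid and nest1 below 0.005 m and z of block1_mid in the frame of nest1 between 0.024 and 0.0305 m) or (horizontal distance between block1_mid and nest2 below 0.005 m and z of block1_mid in the frame of nest2 between 0.024 and 0.0305 m) or (horizontal distance between block1_mid and nest3 below 0.005 m and z of block1_mid in the frame of nest3 between 0.024 and 0.0305 m)) and ((horizontal distance between block2_mid and nest0 below 0.005 m and z of block2_mid in the frame of nest0 between 0.024 and 0.0305 m) or (horizontal distance between block2_mid and nest1 below 0.005 m and z of block2_mid in the frame of nest1 between 0.024 and 0.0305 m) or (horizontal distance between block2_mid and nest2 below 0.005 m and z of block2_mid in the frame of nest2 between 0.024 and 0.0305 m) or (horizontal distance between block2_mid and nest3 below 0.005 m and z of block2_mid in the frame of nest3 between 0.024 and 0.0305 m)) and ((horizontal distance between block3_mid and nest0 below 0.005 m and z of block3_mid in the frame of nest0 between 0.024 and 0.0305 m) or (horizontal distance between block3_mid and nest1 below 0.005 m and z of block3_mid in the frame of nest1 between 0.024 and 0.0305 m) or (horizontal distance between block3_mid and nest2 below 0.005 m and z of block3_mid in the frame of nest2 between 0.024 and 0.0305 m) or (horizontal distance between block3_mid and nest3 below 0.005 m and z of block3_mid in the frame of nest3 between 0.024 and 0.0305 m)) and value of joint each of latch0, latch1, latch2, latch3 below 0.0015 m and linear speed of each of block0, block1, block2, block3 below 0.02 m/s); the robot touches nothing.
It fails at once if other goods on the stall are pushed more than 5 cm (distance of any of clay_cup, sauce_bottle, honey_jar, gourd, brush, ink_bowl, wood_spool from where it was at the start of the episode above 0.05 m).
Of block0, block1, block2, block3 only 3 to 4 are there at a start; the rules pass over those that are not, and their reading is None.
At some moment in a run one of block0, block1, block2, block3 may be knocked a few centimetres aside while the robot is not near it.
Once in a run the grip may slacken for a moment while it holds something.
It also fails if it takes over 208 s, if anything falls off the work surface, if the arm or the gripper's body presses on something with over 40 N, if the wrist force passes 120 N, or if a joint passes its speed limit or range.

## Working session

There is one attempt and no reset: what is moved stays moved. The work goes in short steps, Python scripts to look and compute and a tool call to move; the robot and the scene stay as the last step left them, time stands still between calls to the robot, and variables do not carry over. Pictures are saved under pics/ and viewed, at most 14 in all, crops included, and the job is handed in when it is done.

Besides the shell and the picture viewer there is one more tool, called after "Call:" by a JSON object that holds its "method" and its "body". servo_tool: Moves the arm, as the interface text tells. Its arguments: {"type":"object","properties":{"motion":{"type":"array","items":{"type":"array","items":{"type":"number"}}},"grip_force":{"type":"number"}},"required":["motion"]}

```bash
mkdir -p pics; ls; python3 - <<'E'
from workcell import *
import cv2,numpy as np
s=observe();print(s)
for c in ("top","scene"):
    p,d=grab_frame(c);cv2.imwrite(f"pics/{c}0.png",p)
    np.savez(f"/tmp/{c}0.npz",p=p,d=d)
    k=calibration(c);print(c,{a:np.round(b,4).tolist() for a,b in k.items()})
    for n in ["rack_mid","ink_pot_mid","block0_mid","latch0"]:
        r=search_frame(c,n)
        for x in r: print(c,n,np.round(x["centre"],3),round(x["confidence"],2))
print(calibration("wrist"))
E
```

```text
pics
{'clock': 0.0, 'q': array([ 1.17501276e+00,  2.76557499e-01,  1.50610689e+00, -2.00196927e-05,
        1.36067574e+00, -1.21012028e-01]), 'dq': array([ 5.84463254e-04,  1.39048962e-03, -2.46566765e-03,  4.48684293e-04,
        3.21845872e-06,  1.21310474e-03]), 'joint_torque': array([-7.85922384e-04, -4.04599535e+01, -2.37225527e+01,  7.00282655e-02,
        3.48103268e-02, -1.86847287e-04]), 'position': array([0.15581644, 0.55290809, 0.20463657]), 'tool_rot': array([-3.13985559e+00, -1.91521474e-04,  2.86682514e+00]), 'ft_force': array([ 0.82342082, -0.21766452,  0.01922273]), 'wrist_torque': array([ 0.0171589,  0.0174398, -0.0240801]), 'grasp_force': 0.0, 'finger_gap': 0.9986009893405569}
top {'K': [[486.2354, 0.0, 323.7959], [0.0, 486.2354, 192.0324], [0.0, 0.0, 1.0]], 'R': [[0.014, -0.9997, 0.018], [-0.9935, -0.0159, -0.1126], [0.1129, -0.0163, -0.9935]], 't': [-0.0047, 0.5322, 1.4027]}
top rack_mid [0.512 0.311 0.012] 0.92
top rack_mid [0.413 0.28  0.048] 0.49
top ink_pot_mid [ 0.479 -0.35   0.08 ] 0.62
top ink_pot_mid [0.512 0.31  0.014] 0.53
top ink_pot_mid [ 0.425 -0.064
[... 234 characters left out ...]
0.5679, -0.5628, -0.6006]], 't': [0.3338, -0.1853, 1.4973]}
scene rack_mid [0.527 0.325 0.011] 0.59
scene ink_pot_mid [ 0.491 -0.344  0.068] 0.69
scene latch0 [0.414 0.281 0.042] 0.61
{'K': array([[309.70691629,   0.        , 315.92399501],
       [  0.        , 309.70691629, 202.11742818],
       [  0.        ,   0.        ,   1.        ]]), 'T_tool_cam': array([[-4.82738151e-04, -9.57992542e-01, -2.86792705e-01,
         8.29918317e-02],
       [ 9.99999300e-01, -1.52516564e-04, -1.17376794e-03,
        -8.05566954e-04],
       [ 1.08072029e-03, -2.86793071e-01,  9.57991945e-01,
        -1.79293168e-01],
       [ 0.00000000e+00,  0.00000000e+00,  0.00000000e+00,
         1.00000000e+00]])}
```

View pics/top0.png

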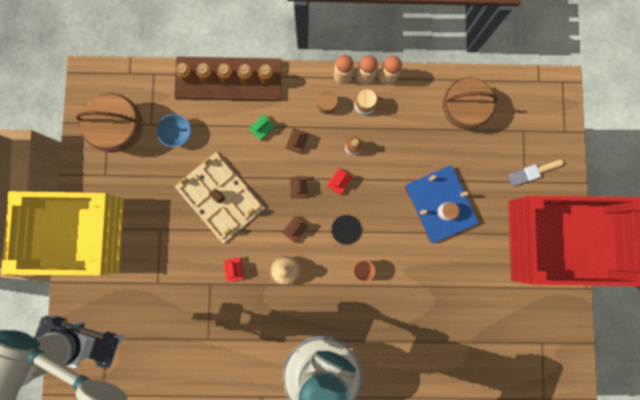

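View pics/scene0.png

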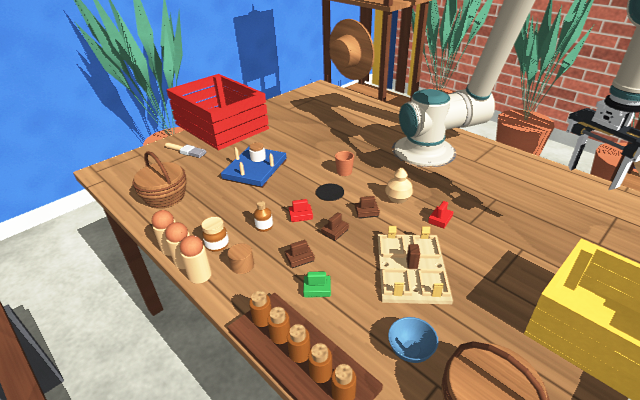

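The top view shows the white pot at (449,211) on the blue stand at (444,204), with the mat at (346,229) and the rack at (219,197). There are three brown blocks, at (297,140), (301,187) and (296,229).

Things that could be mistaken for what I want:
- **Blocks:** red look-alikes at (340,181) and (234,269), green at (262,127).
- **Pot:** white-lidded jar (366,101), small bottle (354,146), clay cup (365,270), gourd (285,270).

I choose the white cylinder on the blue stand and the three dark brown blocks.

```bash
cat > h.py <<'E'
from workcell import *
import cv2,numpy as np
def cloud(cam,p,d,pose=None):
    k=calibration(cam);K=k["K"]
    v,u=np.mgrid[0:400,0:640].astype(float)
    a=(u-K[0,2])/K[0,0];b=(v-K[1,2])/K[1,1]
    if cam=="wrist":
        r=np.hypot(a,b)+1e-9;s=np.tan(np.clip(r,0,1.5))/r;a=a*s;b=b*s
    P=np.stack([a*d,b*d,d],-1)
    if cam=="wrist":
        from scipy.spatial.transform import Rotation as Ro
        T=k["T_tool_cam"];P=P@T[:3,:3].T+T[:3,3]
        R=Ro.from_euler("xyz",pose[1]).as_matrix()
        return P@R.T+pose[0]
    return (P-k["t"])@k["R"]
def shot(cam):
    s=observe();p,d=grab_frame(cam)
    return p,d,cloud(cam,p,d,(s["position"],s["tool_rot"])),s
def rect(X):
    (c,wh,a)=cv2.minAreaRect((X[:,:2]*1000).astype(np.float32))
    w,h=wh
    if w<h: w,h,a=h,w,a+90
    a=(a+90)%180-90
    return np.round([c[0]/1000,c[1]/1000],4),np.round([w,h],1),round(float(np.deg2rad(a)),3)
def comps(m,mn=30):
    n,l,st,c=cv2.connectedComponentsWithStats(m.astype(np.uint8))
    return [(l==i,c[i]) for i in range(1,n) if st[i,4]>=mn]
E
python3 - <<'E'
from h import *
z=np.load("/tmp/top0.npz");p,d=z["p"],z["d"];X=cloud("top",p,d)
print("table z",np.median(X[290:300,200:400,2]))
b,g,r=[p[...,i].astype(int) for i in range(3)]
H=cv2.cvtColor(p,cv2.COLOR_BGR2HSV)
m=(b>r+50)&(X[...,2]>.02)&(X[...,2]<.045)
for q,c in comps(m): print("blue",c.round(),rect(X[q]),np.median(X[q][:,2]))
m=np.zeros_like(m);m[160:240,400:490]=1
m&=(X[...,2]>.045)
for q,c in comps(m,3): print("onstand",c.round(),q.sum(),np.round(np.median(X[q],0),3),np.round(X[q].mean(0),3),X[q][:,2].max().round(3),p[q].mean(0).round())
m=np.zeros_like(m);m[145:250,165:275]=1
m&=(X[...,2]>.008)
for q,c in comps(m): print("rack",rect(X[q]))
for lo in (.035,.055):
  for q,c in comps(m&(X[...,2]>lo),2): print("rackhi",lo,c.round(),q.sum(),X[q].mean(0).round(3))
m=np.zeros_like(m);m[120:245,285:320]=1
m&=(X[...,2]>.012)
for q,c in comps(m): print("blk",c.round(),rect(X[q]),X[q].mean(0).round(3),p[q].mean(0).round(),  rect(X[q&(X[...,2]>.04)]))
m=np.zeros_like(m);m[200:260,320:375]=1;m&=(p.max(-1)<60)
for q,c in comps(m): print("mat",rect(X[q]))
cv2.imwrite("pics/crop1.png",cv2.resize(p[110:250,170:490],None,fx=2.5,fy=2.5,interpolation=cv2.INTER_CUBIC))
E
```

```text
table z -0.0008299436288988437
blue [183. 123.] (array([0.7291, 0.4212]), array([65.6, 19.3]), 0.72) 0.030341321660429306
blue [441. 203.] (array([ 0.5033, -0.345 ]), array([188.2, 152. ]), 0.432) 0.028935902219287532
onstand [432. 178.] 19 [ 0.576 -0.309  0.069] [ 0.575 -0.31   0.066] 0.082 [122. 156. 189.]
onstand [464. 194.] 23 [ 0.529 -0.402  0.066] [ 0.523 -0.384  0.123] 1.454 [116. 153. 186.]
onstand [448. 211.] 291 [ 0.478 -0.351  0.078] [ 0.478 -0.351  0.08 ] 1.454 [110. 139. 176.]
onstand [423. 212.] 21 [ 0.475 -0.283  0.065] [ 0.476 -0.283  0.063] 0.077 [126. 157. 190.]
rack (array([0.449 , 0.2447]), array([427.5, 179. ]), 0.828)
rackhi 0.035 [172. 146.] 22 [0.661 0.45  0.043]
rackhi 0.035 [207. 162.] 37 [0.614 0.346 0.047]
rackhi 0.035 [184. 181.] 39 [0.551 0.401 0.083]
rackhi 0.035 [216. 196.] 135 [0.512 0.313 0.063]
rackhi 0.035 [196. 206.] 2 [0.37  0.027 1.454]
rackhi 0.035 [250. 211.] 31 [0.468 0.211 0.092]
rackhi 0.035 [226. 231.] 32 [0.413 0.282 0.047]
rackhi 0.035 [234. 240.] 2 [0.37  0.027 1.454]
rackhi 0.055 [206. 160.] 2 [0.617 0.345 0.057]
rackhi 0.055 [182. 181.] 2 [0.555 0.415 0.055]
rackhi 0.055 [215. 196.] 118 [0.513 0.314 0.065]
rackhi 0.055 [196. 206.] 2 [0.37  0.027 1.454]
rackhi 0.055 [228. 231.] 3 [0.414 0.277 0.056]
rackhi 0.055 [234. 240.] 2 [0.37  0.027 1.454]
blk [296. 141.] (array([0.5454, 0.0763]), array([357.2,  68.5]), 0.087) [0.68  0.086 0.049] [ 47.  67. 101.] (array([0.5385, 0.0657]), array([343.9,  28.4]), 0.146)
blk [298. 187.] (array([0.4735, 0.0687]), array([216.5,  51.5]), 0.154) [0.545 0.079 0.04 ] [ 48.  69. 105.] (array([0.4688, 0.0606]), array([207.1,  19.1]), 0.24)
blk [295. 229.] (array([0.421, 0.088]), array([63.9, 49.2]), -0.647) [0.421 0.087 0.029] [ 49.  69. 105.] (array([0.4209, 0.0885]), array([42.9, 15.9]), -0.657)
mat (array([ 0.4206, -0.0366]), array([140.3,  79.5]), -1.416)
```

View pics/crop1.png

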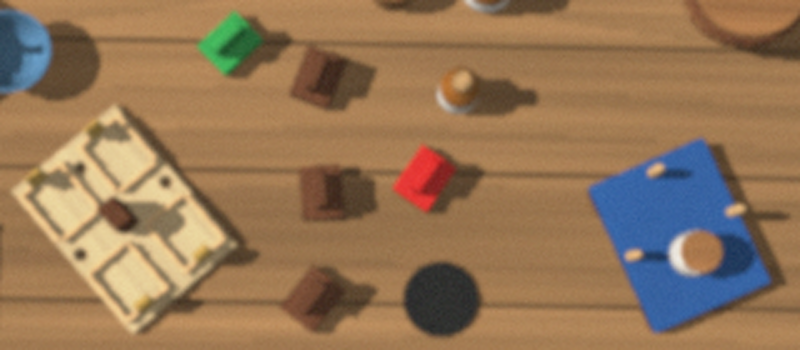

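The crop confirms the white-sided, tan-lidded pot standing on the blue stand behind the studs, and three dark brown blocks. The three rack holes are at crop pixels (80,168), (165,182) and (80,255). I'll move towards the pot now.

Call:
{"method": "servo_tool", "body": {"motion": [[0.16,-0.45,0,-0.43,100],[0.16,-0.45,0,-0.43,100],[0.16,-0.45,0,-0.43,100],[0.16,-0.45,0,-0.43,100],[0.16,-0.45,0,-0.43,100],[0.16,-0.45,0,-0.43,100],[0.16,-0.45,0,-0.43,100],[0.16,-0.45,0,-0.43,100],[0.322,-0.904,0,-0.867,100],[0.322,-0.904,0,-0.867,100],[0.322,-0.904,0,-0.867,100],[0.322,-0.904,0,-0.867,100]]}}

```text
clock: 1.5
position: [0.3239, 0.0806, 0.206]
tool_rot: [3.14, 0.001, 1.995]
ft_force: [1.6, 0.5, 0.6]
finger_gap: 1.002
grasp_force: 0.0
```

Call:
{"method": "servo_tool", "body": {"motion": [[0,0,0,0,100],[0,0,0,0,100]]}}

```text
clock: 1.67
position: [0.3245, 0.0802, 0.2057]
tool_rot: [3.141, 0.0, 1.992]
ft_force: [-0.5, 0.1, 0.2]
finger_gap: 1.002
grasp_force: 0.0
```

Call:
{"method": "servo_tool", "body": {"motion": [[0.143,-0.431,0,0,100],[0.143,-0.431,0,0,100],[0.143,-0.431,0,0,100],[0.143,-0.431,0,0,100],[0.143,-0.431,0,0,100],[0.143,-0.431,0,0,100],[0.143,-0.431,0,0,100],[0.143,-0.431,0,0,100],[0.143,-0.431,0,0,100],[0.143,-0.431,0,0,100],[0.143,-0.431,0,0,100],[0.143,-0.431,0,0,100]]}}

```text
clock: 2.67
position: [0.4706, -0.3531, 0.2042]
tool_rot: [3.142, 0.004, 2.001]
ft_force: [0.2, 0.8, -0.0]
finger_gap: 0.998
grasp_force: 0.0
```

Call:
{"method": "servo_tool", "body": {"motion": [[0,0,0,0,100],[0,0,0,0,100],[0,0,0,0,100]]}}

```text
clock: 2.92
position: [0.4671, -0.3458, 0.2055]
tool_rot: [3.141, -0.001, 2.003]
ft_force: [0.0, 0.1, -0.2]
finger_gap: 1.003
grasp_force: 0.0
```

```bash
python3 - <<'E'
from h import *
p,d,X,s=shot("wrist");np.savez("/tmp/w1.npz",p=p,d=d,X=X)
print(s["position"],s["tool_rot"])
cv2.imwrite("pics/w1.png",p)
V=d>0
b,g,r=[p[...,i].astype(int) for i in range(3)]
m=V&(b>r+40)&(abs(X[...,2]-.03)<.01)
for q,c in comps(m,300): print("blue",c.round(),rect(X[q]),np.median(X[q][:,2]))
m=V&(X[...,2]>.05)&(X[...,2]<.1)&(abs(X[...,0]-.5)<.12)&(abs(X[...,1]+.345)<.12)
for q,c in comps(m,20): print("on",c.round(),q.sum(),X[q].mean(0).round(4),rect(X[q]),X[q][:,2].max().round(4))
E
```

```text
[ 0.46706486 -0.34584899  0.20549915] [ 3.14139623e+00 -1.32941842e-03  2.00284210e+00]
blue [342. 190.] (array([ 0.505 , -0.3475]), array([189. , 149.8]), 0.427) 0.030102030254919893
on [349. 145.] 116 [ 0.4771 -0.2876  0.0685] (array([ 0.4776, -0.288 ]), array([11.3, 10.8]), -1.147) 0.0758
on [323. 206.] 1922 [ 0.4794 -0.3551  0.0773] (array([ 0.4806, -0.3571]), array([49.6, 49.4]), 1.159) 0.0822
on [416. 205.] 135 [ 0.5755 -0.314   0.0651] (array([ 0.5769, -0.3143]), array([11.4,  8.9]), 1.264) 0.0764
on [345. 258.] 128 [ 0.5309 -0.4053  0.0647] (array([ 0.5312, -0.4063]), array([11.2,  8.7]), 0.474) 0.0762
```

View pics/w1.png

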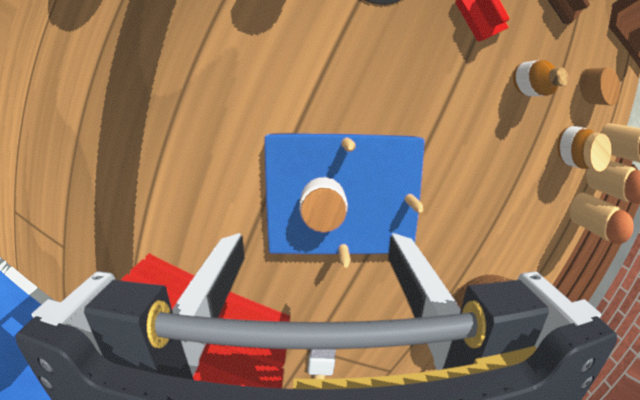

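The wrist view shows the pot at (323,206) between the studs at (348,145), (415,204) and (345,257). The fingers line up along the stand's x axis. Next I descend and grasp.

Call:
{"method": "servo_tool", "body": {"motion": [[0.013,-0.01,-0.04,0,100],[0.013,-0.01,-0.08,0,100],[0.013,-0.01,-0.115,0,100],[0.013,-0.01,-0.14,0,100],[0.013,-0.01,-0.155,0,100],[0.013,-0.01,-0.162,0,100],[0.013,-0.01,-0.162,0,100],[0.013,-0.01,-0.162,0,40],[0.013,-0.01,-0.162,0,40],[0.013,-0.01,-0.162,0,40],[0.013,-0.01,-0.162,0,40],[0.013,-0.01,-0.162,0,40]], "grip_force": 30}}

```text
clock: 3.97
position: [0.4801, -0.359, 0.0445]
tool_rot: [3.141, 0.002, 2.0]
ft_force: [-0.4, -0.3, 0.4]
finger_gap: 0.679
grasp_force: 0.0
```

Call:
{"method": "servo_tool", "body": {"motion": [[0,0,0,0,40],[0,0,0,0,40],[0,0,0,0,40],[0,0,0,0,40]]}}

```text
clock: 4.3
position: [0.4802, -0.3587, 0.0439]
tool_rot: [3.141, 0.001, 2.0]
ft_force: [0.6, 0.6, 3.1]
finger_gap: 0.545
grasp_force: 30.0
```

Call:
{"method": "servo_tool", "body": {"motion": [[0,0,0.02,0,40],[0,0,0.05,0,40],[0,0,0.08,0,40],[0,0,0.11,0,40],[0,0,0.12,0,40],[0,0,0.12,0,40]]}}

```text
clock: 4.8
position: [0.4808, -0.3598, 0.1658]
tool_rot: [3.14, 0.005, 2.0]
ft_force: [-0.2, 0.6, -2.0]
finger_gap: 0.547
grasp_force: 30.0
```

```bash
python3 - <<'E'
from h import *
z=np.load("/tmp/top0.npz");p,d=z["p"],z["d"];X=cloud("top",p,d)
V=(d>0)
m=np.zeros_like(V);m[200:260,320:375]=1;m&=V&(p.max(-1)<70)
for q,c in comps(m): print("mat",c,rect(X[q]),X[q].mean(0))
m=np.zeros_like(V);m[120:245,285:320]=1;m&=V&(X[...,2]>.012)&(X[...,2]<.1)
for q,c in comps(m): print("blk",c.round(),rect(X[q]), rect(X[q&(X[...,2]>.04)]))
m=np.zeros_like(V);m[145:250,165:275]=1;m&=V&(X[...,2]>.006)&(X[...,2]<.1)
for q,c in comps(m,500): print("rack",rect(X[q]))
m&=(X[...,2]>.055)
for q,c in comps(m): print("post",c,rect(X[q]))
print(observe()["position"],observe()["finger_gap"])
E
```

```text
mat [346.29058442 229.30194805] (array([ 0.4248, -0.0656]), array([82.1, 80.5]), 0.817) [ 0.42463512 -0.06573407  0.00263993]
blk [296. 141.] (array([0.6872, 0.0873]), array([64.1, 50.5]), -0.377) (array([0.6872, 0.0875]), array([43.3, 16.2]), -0.369)
blk [298. 187.] (array([0.5476, 0.08  ]), array([64., 50.]), 0.096) (array([0.5481, 0.0803]), array([44.2, 14.7]), 0.027)
blk [295. 229.] (array([0.421, 0.088]), array([63.9, 49.2]), -0.647) (array([0.4209, 0.0885]), array([42.9, 15.9]), -0.657)
rack (array([0.5114, 0.3138]), array([232.2, 164.7]), 0.75)
post [215.41525424 195.51694915] (array([0.5138, 0.3149]), array([37.1, 26.1]), 0.728)
[ 0.48076069 -0.35980446  0.1657876 ] 0.5473252469421908
```

Call:
{"method": "servo_tool", "body": {"motion": [[-0.008,0.035,0,0,40],[-0.015,0.07,0,0,40],[-0.022,0.105,0,0,40],[-0.029,0.14,0,0,40],[-0.036,0.175,0,0,40],[-0.043,0.21,0,0,40],[-0.049,0.245,0,0,40],[-0.053,0.27,0,0,40],[-0.055,0.285,0,0,40],[-0.055,0.288,0,0,40],[-0.055,0.288,0,0,40],[-0.055,0.288,0,0,40]]}}

```text
clock: 5.8
position: [0.4244, -0.0712, 0.1624]
tool_rot: [-3.14, -0.0, 2.0]
ft_force: [0.6, -0.7, -1.8]
finger_gap: 0.546
grasp_force: 30.0
```

```bash
python3 - <<'E'
from h import *
p,d,X,s=shot("wrist")
print(s["position"],s["tool_rot"],s["finger_gap"])
V=d>0
m=V&(p.max(-1)<75)&(abs(X[...,2]-.003)<.01)&(np.hypot(X[...,0]-.426,X[...,1]+.069)<.08)
for q,c in comps(m,100): print("mat",c.round(),q.sum(),rect(X[q]),X[q].min(0),X[q].max(0))
np.savez("/tmp/w2.npz",p=p,d=d,X=X)
E
```

```text
[ 0.42441844 -0.07118163  0.16241954] [-3.13996112e+00 -3.27984826e-04  2.00025811e+00] 0.5462806844621416
mat [319. 177.] 3942 (array([ 0.4234, -0.0607]), array([87.1, 75.4]), 0.358) [ 0.38263451 -0.10604513  0.00171819] [ 0.46866982 -0.02226537  0.00674771]
```

Call:
{"method": "servo_tool", "body": {"motion": [[0.001,0.003,-0.03,0,40],[0.001,0.003,-0.065,0,40],[0.001,0.003,-0.1,0,40],[0.001,0.003,-0.125,0,40],[0.001,0.003,-0.138,0,40],[0.001,0.003,-0.144,0,40],[0.001,0.003,-0.147,0,40],[0.001,0.003,-0.147,0,40]]}}

```text
clock: 6.52
position: [0.4247, -0.0686, 0.0172]
tool_rot: [-3.139, -0.001, 1.999]
ft_force: [-2.5, 0.8, 4.4]
finger_gap: 0.551
grasp_force: 30.0
```

Call:
{"method": "servo_tool", "body": {"motion": [[0,0,0,0,80],[0,0,0,0,80],[0,0,0,0,80],[0,0,0,0,80],[0,0,0.01,0,80],[0,0,0.04,0,80],[0,0,0.08,0,80],[0,0,0.12,0,80],[0,0,0.16,0,80],[0,0,0.19,0,80],[0,0,0.2,0,80],[0,0,0.2,0,80]]}}

```text
clock: 7.52
position: [0.4277, -0.0683, 0.2192]
tool_rot: [3.136, 0.005, 2.0]
ft_force: [0.6, 0.6, -1.0]
finger_gap: 0.803
grasp_force: 0.0
```

```bash
python3 - <<'E'
from h import *
p,d,X,s=shot("wrist")
print(s["position"],s["finger_gap"])
V=d>0
m=V&(X[...,2]>.035)&(X[...,2]<.08)&(np.hypot(X[...,0]-.426,X[...,1]+.069)<.06)
for q,c in comps(m,100): print("pot",c.round(),q.sum(),rect(X[q]),np.percentile(X[q][:,2],[50,98]))
E
```

```text
[ 0.42767983 -0.06826164  0.21921428] 0.8025215846664854
pot [313. 181.] 1502 (array([ 0.4246, -0.0673]), array([49.4, 49. ]), 1.182) [0.0539052  0.05547174]
```

Call:
{"method": "servo_tool", "body": {"motion": [[0.085,0.378,0,0.3,80],[0.085,0.378,0,0.3,80],[0.085,0.378,0,0.3,80],[0.085,0.378,0,0.3,80],[0.085,0.378,0,0.3,80],[0.085,0.378,0,0.3,80],[0.085,0.378,0,0.3,80],[0.085,0.378,0,0.3,80],[0.085,0.378,0,0.3,80],[0.085,0.378,0,0.3,80],[0.085,0.378,0,0.3,80],[0.085,0.378,0,0.3,80]]}}

```text
clock: 8.57
position: [0.5094, 0.3096, 0.2137]
tool_rot: [-3.136, -0.001, 2.301]
ft_force: [0.1, -0.9, 0.1]
finger_gap: 0.801
grasp_force: 0.0
```

Call:
{"method": "servo_tool", "body": {"motion": [[0,0,0,0,80],[0,0,0,0,80],[0,0,0,0,80]]}}

```text
clock: 8.82
position: [0.5105, 0.3087, 0.2166]
tool_rot: [-3.141, 0.0, 2.298]
ft_force: [0.6, 0.4, 0.4]
finger_gap: 0.799
grasp_force: 0.0
```

```bash
python3 - <<'E'
from h import *
p,d,X,s=shot("wrist")
print(s["position"],s["tool_rot"],s["finger_gap"])
np.savez("/tmp/w3.npz",p=p,d=d,X=X)
cv2.imwrite("pics/w3.png",p)
V=d>0
m=V&(X[...,2]>.057)&(X[...,2]<.075)&(np.hypot(X[...,0]-.513,X[...,1]-.315)<.06)
for q,c in comps(m,50): print("post",c.round(),q.sum(),rect(X[q]))
m=V&(X[...,2]>.007)&(X[...,2]<.03)&(np.hypot(X[...,0]-.513,X[...,1]-.315)<.16)
for q,c in comps(m,500): print("board",c.round(),q.sum(),rect(X[q]))
for q,c in comps(V&(X[...,2]>.03)&(X[...,2]<.07)&(np.hypot(X[...,0]-.513,X[...,1]-.315)<.15),20): print("hi",c.round(),q.sum(),X[q].mean(0).round(4))
E
```

```text
[0.51050773 0.30868813 0.21655701] [-3.14118519e+00  2.49718718e-04  2.29783203e+00] 0.7987543394294824
post [323. 188.] 766 (array([0.5164, 0.3132]), array([35.7, 25.2]), 0.725)
board [321. 174.] 18649 (array([0.516 , 0.3126]), array([225.1, 159.9]), 0.729)
hi [240. 148.] 227 [0.4161 0.2821 0.0474]
hi [404. 148.] 247 [0.5574 0.4091 0.047 ]
hi [323. 186.] 889 [0.5144 0.3149 0.0633]
hi [244. 219.] 227 [0.4735 0.2179 0.0465]
hi [400. 219.] 227 [0.6159 0.3446 0.0465]
```

View pics/w3.png

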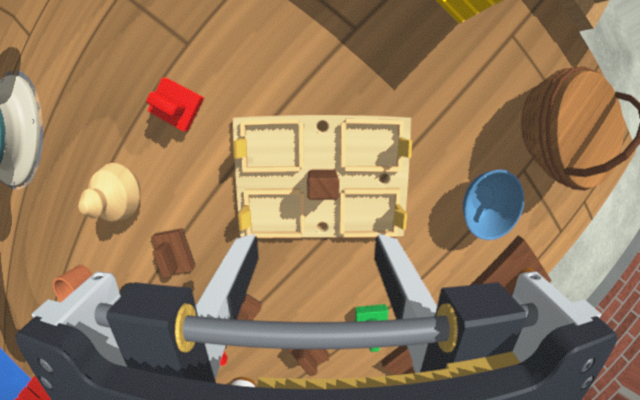

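The rack's three holes are at (322,127), (322,226) and (384,177), with the odd hole on the image right. The stand looks the same way round from the wrist camera, so the rack only needs a turn of about -0.30 rad. I grasp the post.

Call:
{"method": "servo_tool", "body": {"motion": [[0.0055,0.004,-0.04,0,80],[0.0055,0.004,-0.08,0,80],[0.0055,0.004,-0.12,0,80],[0.0055,0.004,-0.15,0,80],[0.0055,0.004,-0.175,0,80],[0.0055,0.004,-0.186,0,80],[0.0055,0.004,-0.186,0,80],[0.0055,0.004,-0.186,0,20],[0.0055,0.004,-0.186,0,20],[0.0055,0.004,-0.186,0,20],[0.0055,0.004,-0.186,0,20],[0.0055,0.004,-0.186,0,20]], "grip_force": 50}}

```text
clock: 9.87
position: [0.517, 0.3148, 0.0318]
tool_rot: [3.139, 0.001, 2.3]
ft_force: [-0.6, -0.5, 0.4]
finger_gap: 0.479
grasp_force: 0.0
```

Call:
{"method": "servo_tool", "body": {"motion": [[0,0,0,0,20],[0,0,0,0,20],[0,0,0,0,20],[0,0,0,0,20]]}}

```text
clock: 10.2
position: [0.516, 0.3142, 0.0311]
tool_rot: [-3.141, 0.0, 2.3]
ft_force: [-1.7, -1.5, 4.8]
finger_gap: 0.38
grasp_force: 50.0
```

Call:
{"method": "servo_tool", "body": {"motion": [[0,0,0.01,0,20],[0,0,0.025,0,20],[0,0,0.05,0,20],[0,0,0.08,0,20],[0,0,0.11,0,20],[0,0,0.13,0,20],[0,0,0.14,0,20],[0,0,0.14,0,20],[0,0,0.14,0,20]]}}

```text
clock: 10.95
position: [0.5154, 0.3141, 0.1693]
tool_rot: [-3.14, -0.001, 2.3]
ft_force: [-0.1, -1.0, -6.3]
finger_gap: 0.38
grasp_force: 50.0
```

Call:
{"method": "servo_tool", "body": {"motion": [[0,-0.02,0,0,20],[-0.001,-0.055,0,-0.02,20],[-0.002,-0.09,0,-0.05,20],[-0.003,-0.125,0,-0.08,20],[-0.004,-0.16,0,-0.11,20],[-0.005,-0.195,0,-0.14,20],[-0.006,-0.23,0,-0.17,20],[-0.007,-0.265,0,-0.2,20],[-0.008,-0.3,0,-0.22,20],[-0.009,-0.335,0,-0.24,20],[-0.01,-0.37,0,-0.26,20],[-0.01,-0.405,0,-0.28,20]]}}

```text
clock: 11.95
position: [0.5039, -0.0916, 0.168]
tool_rot: [-3.138, -0.004, 2.019]
ft_force: [0.2, 0.8, -5.6]
finger_gap: 0.379
grasp_force: 50.0
```

Call:
{"method": "servo_tool", "body": {"motion": [[0,-0.035,0,0,20],[0,-0.07,0,0,20],[0,-0.105,0,-0.01,20],[0,-0.14,0,-0.02,20],[-0.001,-0.175,0,-0.02,20],[-0.001,-0.205,0,-0.02,20],[-0.001,-0.23,0,-0.02,20],[-0.001,-0.248,0,-0.02,20],[-0.001,-0.256,0,-0.02,20],[-0.001,-0.256,0,-0.02,20],[-0.001,-0.256,0,-0.02,20],[-0.001,-0.256,0,-0.02,20]]}}

```text
clock: 12.95
position: [0.505, -0.3444, 0.17]
tool_rot: [3.141, -0.003, 2.001]
ft_force: [-0.0, 0.2, -5.7]
finger_gap: 0.384
grasp_force: 50.0
```

```bash
python3 - <<'E'
from h import *
p,d,X,s=shot("wrist")
P,T=s["position"],s["tool_rot"]
print(P,T,s["finger_gap"],s["ft_force"])
np.savez("/tmp/w4.npz",p=p,d=d,X=X)
V=d>0
z0=P[2]-.031
m=V&(X[...,2]>z0+.006)&(X[...,2]<z0+.03)&(np.hypot(X[...,0]-P[0],X[...,1]-P[1])<.16)
for q,c in comps(m,500): print("board",c.round(),q.sum(),rect(X[q]), np.median(X[q][:,2])-z0)
cv2.imwrite("pics/w4.png",p)
E
```

```text
[ 0.50495344 -0.34444538  0.16998415] [ 3.14147134e+00 -2.65059392e-03  2.00086611e+00] 0.3841941202797213 [-0.04085183  0.16106143 -5.66184929]
board [315. 194.] 42819 (array([ 0.4987, -0.3306]), array([225.5, 126.9]), 0.43) 0.011996242212126251
board [316. 307.] 1946 (array([ 0.5294, -0.3972]), array([60.4, 38.9]), 0.42) 0.011698600444470797
```

View pics/w4.png

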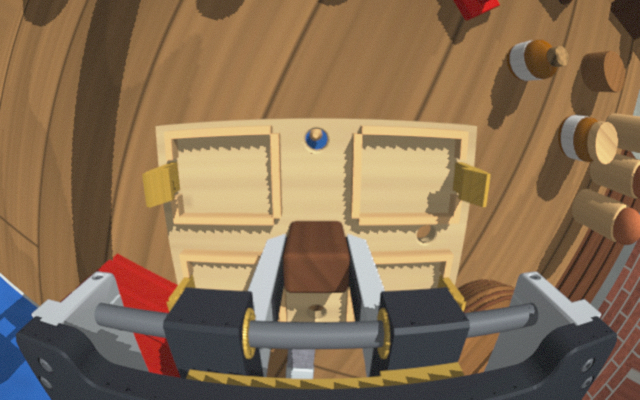

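The wrist view shows a stud showing through the far hole at (316,138). The rack is level in the grip. I correct by about 1.5 mm and lower it, watching the force.

Call:
{"method": "servo_tool", "body": {"motion": [[-0.001,-0.002,-0.02,0,20],[-0.001,-0.002,-0.04,0,20],[-0.001,-0.002,-0.05,0,20],[-0.001,-0.002,-0.056,0,20],[-0.001,-0.002,-0.056,0,20],[-0.001,-0.002,-0.056,0,20]]}}

```text
clock: 13.5
position: [0.5046, -0.3483, 0.115]
tool_rot: [3.141, 0.0, 2.0]
ft_force: [0.2, 0.0, -6.7]
finger_gap: 0.382
grasp_force: 50.0
```

```bash
python3 - <<'E'
from h import *
from scipy.optimize import least_squares
p,d,X,s=shot("wrist")
P,T=s["position"],s["tool_rot"]
print(P,T,s["ft_force"])
a=.428;R=np.array([[np.cos(a),np.sin(a)],[-np.sin(a),np.cos(a)]])
V=d>0
z0=P[2]-.031
m=V&(X[...,2]>z0+.006)&(X[...,2]<z0+.024)
Y=(X[m][:,:2]-[.504,-.347])@R.T
k=np.abs(Y).max(1)<.13;Y=Y[k]
Y=Y[Y[:,1]>0.01]
print("x edges",np.percentile(Y[:,0],[.3,99.7]),"y far",np.percentile(Y[:,1],99.7))
print("rect",rect(Y))
# stud seen through far hole
Q=(X[...,:2]-[.504,-.347])@R.T
h=V&(abs(Q[...,0])<.014)&(abs(Q[...,1]-.066)<.014)
zz=X[...,2]
st=h&(zz>.05)&(zz<z0+.004); print("stud pts",st.sum(),Q[st].mean(0) if st.any() else None, zz[st].max() if st.any() else None)
hole=h&(zz<z0+.004);print("hole",hole.sum(),[ (np.argwhere(hole).mean(0))[::-1]])
cv2.imwrite("pics/w5.png",cv2.resize(p[90:200,220:420],None,fx=4,fy=4))
E
```

```text
[ 0.50463225 -0.34832823  0.11497954] [3.14111910e+00 4.72947455e-04 2.00036062e+00] [ 0.20282529  0.0464689  -6.74693889]
x edges [-0.11063472  0.11060671] y far 0.07688458060678866
rect (array([0.    , 0.0435]), array([225.5,  67.2]), 0.001)
stud pts 193 [0.00086599 0.06371741] 0.08777704749571599
hole 477 [array([315.95387841, 131.44863732])]
```

View pics/w5.png

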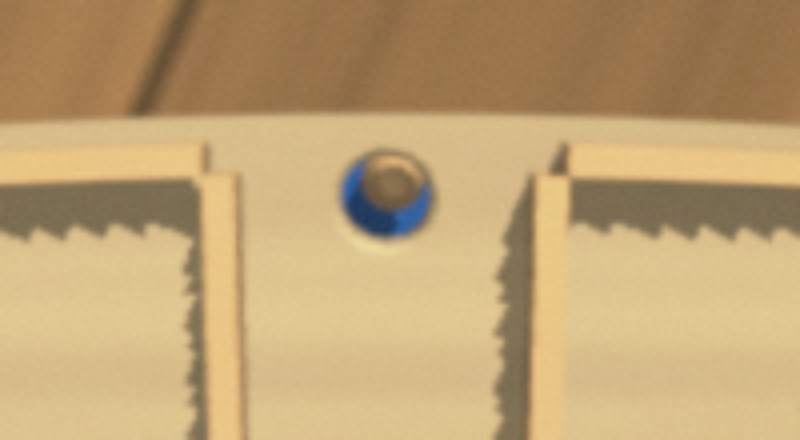

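The stud tip at (393,185) sits almost concentric in the hole centred at (388,195). Allowing for parallax, the remaining error is under 1 mm. I continue down with a small correction.

Call:
{"method": "servo_tool", "body": {"motion": [[0.0005,0.001,-0.005,0,20],[0.0005,0.001,-0.01,0,20],[0.0005,0.001,-0.014,0,20],[0.0005,0.001,-0.018,0,20],[0.0005,0.001,-0.022,0,20],[0.0005,0.001,-0.022,0,20]]}}

```text
clock: 14.05
position: [0.504, -0.3471, 0.0913]
tool_rot: [-3.141, -0.002, 2.0]
ft_force: [-0.0, 0.3, -6.5]
finger_gap: 0.379
grasp_force: 50.0
```

Call:
{"method": "servo_tool", "body": {"motion": [[0,0,-0.004,0,20],[0,0,-0.008,0,20],[0,0,-0.012,0,20],[0,0,-0.016,0,20],[0,0,-0.02,0,20],[0,0,-0.02,0,20]]}}

```text
clock: 14.55
position: [0.5041, -0.3471, 0.0713]
tool_rot: [-3.141, -0.002, 2.0]
ft_force: [-0.5, 1.1, -6.7]
finger_gap: 0.38
grasp_force: 50.0
```

Sliding in with no side force. Last 10 mm or so.

Call:
{"method": "servo_tool", "body": {"motion": [[0,0,-0.004,0,20],[0,0,-0.007,0,20],[0,0,-0.009,0,20],[0,0,-0.011,0,20],[0,0,-0.012,0,20],[0,0,-0.012,0,20]]}}

```text
clock: 15.05
position: [0.5047, -0.3476, 0.0614]
tool_rot: [3.141, 0.001, 2.0]
ft_force: [-1.3, 1.5, 0.5]
finger_gap: 0.377
grasp_force: 50.0
```

Call:
{"method": "servo_tool", "body": {"motion": [[0,0,0,0,60],[0,0,0,0,60],[0,0,0,0,60],[0,0,0,0,60],[0,0,0,0,60],[0,0,0.03,0,60],[0,0,0.07,0,60],[0,0,0.11,0,60],[0,0,0.14,0,60],[0,0,0.16,0,60],[0,0,0.16,0,60],[0,0,0.16,0,60]]}}

```text
clock: 16.05
position: [0.5051, -0.348, 0.2215]
tool_rot: [3.14, 0.003, 2.0]
ft_force: [-1.4, 0.6, -0.0]
finger_gap: 0.603
grasp_force: 0.0
```

```bash
cat > blocks.py <<'E'
from h import *
def blocks(p,d,X,lo=None):
    V=(d>0)&(X[...,2]>.03)&(X[...,2]<.075)
    H=cv2.cvtColor(p,cv2.COLOR_BGR2HSV)
    b,g,r=[p[...,i].astype(int) for i in range(3)]
    m=V&(r<140)&(r-b<90)&(r>g+5)&(g-b>3)
    out=[]
    for q,c in comps(m,25):
        t=q&(X[...,2]>.045)
        if t.sum()<15: continue
        r_=rect(X[t])
        if 30<r_[1][0]<52 and r_[1][1]<24: out.append((c.round(),r_,p[t].mean(0).round()))
    return out
E
python3 - <<'E'
from blocks import *
p,d,X,s=shot("wrist");P=s["position"]
print(P,s["tool_rot"],s["ft_force"])
a=.428;R=np.array([[np.cos(a),np.sin(a)],[-np.sin(a),np.cos(a)]])
V=d>0
m=V&(X[...,2]>.036)&(X[...,2]<.055)&(np.hypot(X[...,0]-.504,X[...,1]+.347)<.16)
for q,c in comps(m,500): print("board",c.round(),rect(X[q]),np.percentile(X[q][:,2],[20,50,80]))
Q=(X[...,:2]-[.504,-.347])@R.T
b=V&(np.abs(Q[...,0])<.11)&(np.abs(Q[...,1])<.078)&(abs(X[...,2]-.042)<.005)
A=np.c_[X[b][:,:2]-[.504,-.347],np.ones(b.sum())];print("plane",np.linalg.lstsq(A,X[b][:,2],rcond=None)[0])
m=V&(X[...,2]>.085)&(X[...,2]<.11)&(np.hypot(X[...,0]-.504,X[...,1]+.347)<.05)
for q,c in comps(m,50): print("post",c.round(),rect(X[q]))
for q,c in comps(V&(X[...,2]>.06)&(X[...,2]<.09)&(np.hypot(X[...,0]-.504,X[...,1]+.347)<.13),20): print("hi",c.round(),q.sum(),X[q].mean(0).round(4),X[q][:,2].max())
p,d,X,s=shot("top");np.savez("/tmp/top1.npz",p=p,d=d)
for o in blocks(p,d,X):print(o)
cv2.imwrite("pics/top1.png",p)
E
```

```text
[ 0.50514127 -0.34799822  0.22151927] [3.14033093e+00 2.55663325e-03 1.99975037e+00] [-1.37113903  0.55441733 -0.04792525]
board [315. 177.] (array([ 0.5051, -0.3489]), array([224.8, 159.2]), 0.429) [0.04163235 0.04238914 0.04375839]
plane [ 0.00022918 -0.00156871  0.04222318]
post [316. 193.] (array([ 0.5051, -0.3484]), array([36.4, 24.8]), 0.429)
hi [316. 127.] 94 [ 0.4783 -0.2874  0.0704] 0.07621383934618314
hi [227. 150.] 280 [ 0.4003 -0.3479  0.0768] 0.085555385499587
hi [404. 150.] 288 [ 0.5731 -0.269   0.0769] 0.08509733947901202
hi [315. 178.] 180 [ 0.4996 -0.3376  0.0774] 0.08988759996635878
hi [386. 186.] 92 [ 0.5765 -0.314   0.0695] 0.07646737480175558
hi [233. 226.] 266 [ 0.4362 -0.4271  0.0764] 0.085289127548481
hi [398. 225.] 269 [ 0.6093 -0.3478  0.0764] 0.08562764184539465
hi [316. 240.] 86 [ 0.532  -0.4058  0.0693] 0.07716816920121194
(array([188.,  77.]), (array([0.8689, 0.4137]), array([42.8, 22.4]), -0.882), array([23., 49., 79.]))
(array([208.,  78.]), (array([0.8661, 0.3536]), array([41.4, 19. ]), -0.94), array([21., 48., 77.]))
(array([228.,  79.]), (array([0.8
[... 311 characters left out ...]
654, 0.1769]), array([42.4, 20. ]), -1.242), array([23., 50., 80.]))
(array([368., 109.]), (array([ 0.7815, -0.1225]), array([43.6, 11.3]), -1.299), array([ 55.,  85., 116.]))
(array([296., 139.]), (array([0.6864, 0.0877]), array([43.7, 16.3]), -0.381), array([44., 63., 99.]))
(array([357., 148.]), (array([ 0.6653, -0.0922]), array([46. , 21.7]), -0.416), array([ 47.,  75., 105.]))
(array([298., 186.]), (array([0.5476, 0.0804]), array([44.6, 14.8]), 0.035), array([ 46.,  66., 102.]))
(array([456., 202.]), (array([ 0.5022, -0.3776]), array([31.6, 22.1]), -0.517), array([ 79., 104., 120.]))
(array([294., 229.]), (array([0.4207, 0.0884]), array([42.8, 15.9]), -0.668), array([ 46.,  65., 101.]))
```

View pics/top1.png

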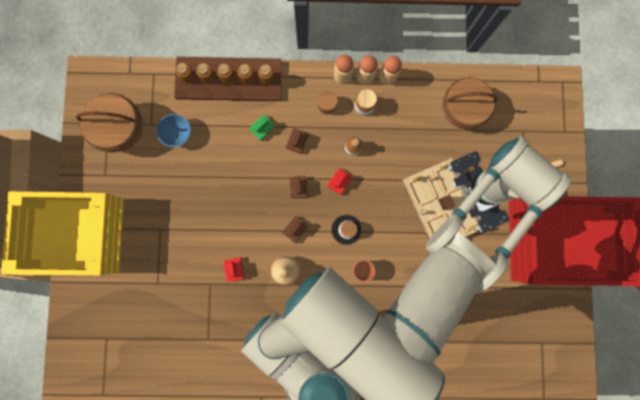

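Top view: the pot sits on the mat at (346,229), and the rack is on the stand at (445,200), level and home with its underside at about 0.030. The three brown blocks haven't moved: (297,140), (301,187) and (294,229). Now the wrist-joint geometry.

```bash
python3 - <<'E'
from workcell import *
s=observe();q=s["q"];print(q,s["tool_rot"][2], q[0]-q[5],q[0]+q[5])
E
```

```text
[-7.16687126e-01  3.26644219e-01  1.39768051e+00  6.75751372e-05
  1.42012319e+00 -1.14566535e+00] 1.9997628407451553 0.4289782204252003 -1.862352472873721
```

Call:
{"method": "servo_tool", "body": {"motion": [[0.02,0.215,0,-1.0,60],[0.02,0.215,0,-1.0,60],[0.02,0.215,0,-1.0,60],[0.02,0.215,0,-1.0,60],[0.02,0.215,0,-1.0,60],[0.02,0.215,0,-1.0,60],[0.02,0.215,0,-1.0,60],[0.02,0.215,0,-1.0,60],[0.02,0.215,0,-1.0,60],[0.02,0.215,0,-1.0,60]]}}

```text
clock: 16.98
position: [0.5239, -0.1322, 0.2187]
tool_rot: [-3.138, 0.001, 1.002]
ft_force: [-0.0, -0.8, 0.5]
finger_gap: 0.6
grasp_force: 0.0
```

Call:
{"method": "servo_tool", "body": {"motion": [[0.022,0.215,0,-0.965,60],[0.022,0.215,0,-0.965,60],[0.022,0.215,0,-0.965,60],[0.022,0.215,0,-0.965,60],[0.022,0.215,0,-0.965,60],[0.022,0.215,0,-0.965,60],[0.022,0.215,0,-0.965,60],[0.022,0.215,0,-0.965,60],[0.022,0.215,0,-0.965,60],[0.022,0.215,0,-0.965,60],[0.022,0.215,0,-0.965,60],[0.022,0.215,0,-0.965,60]]}}

```text
clock: 17.98
position: [0.5466, 0.0818, 0.2202]
tool_rot: [3.142, 0.001, 0.036]
ft_force: [0.2, 0.9, 0.5]
finger_gap: 0.603
grasp_force: 0.0
```

```bash
python3 - <<'E'
from blocks import *
p,d,X,s=shot("wrist");print(s["position"],s["tool_rot"],s["q"][5])
for c,r,col in blocks(p,d,X):
    if np.hypot(r[0][0]-.55,r[0][1]-.08)<.25: print(c,r,col)
cv2.imwrite("pics/w6.png",p)
E
```

```text
[0.54661146 0.0818394  0.22019842] [3.14154377e+00 5.76553017e-04 3.62412249e-02] 1.5573268941876655
[319.  64.] (array([0.6893, 0.0836]), array([43.5, 14.8]), -0.393) [ 54.  74. 111.]
[321. 178.] (array([0.552 , 0.0761]), array([43.1, 13.7]), 0.15) [ 55.  76. 112.]
[310. 271.] (array([0.4259, 0.0847]), array([41.1, 16.6]), -0.673) [ 56.  78. 117.]
```

View pics/w6.png

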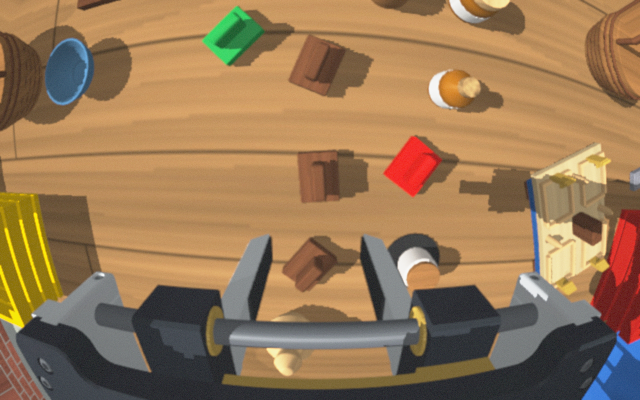

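The wrist view shows the brown blocks at (317,65), (319,176) and (310,262), with red at (412,166) and green at (233,36). The middle block's yaw is still uncertain, so I'll fit its body.

```bash
cat >> blocks.py <<'E'
def body(p,d,X,xy):
    m=(d>0)&(X[...,2]>.01)&(X[...,2]<.07)&(np.hypot(X[...,0]-xy[0],X[...,1]-xy[1])<.05)
    q=max((q for q,c in comps(m,50)),key=lambda q:q.sum())
    t=q&(X[...,2]>.05)
    return rect(X[q]),rect(X[q&(X[...,2]<.03)&(X[...,2]>.018)]),rect(X[t]),X[t].mean(0).round(4)
E
python3 - <<'E'
from blocks import *
p,d,X,s=shot("wrist");print(s["position"])
for xy in ((.552,.077),(.689,.084),(.425,.085)): print(body(p,d,X,xy))
E
```

```text
[0.54663024 0.08186832 0.22030832]
((array([0.5506, 0.0773]), array([65.3, 50.8]), 0.089), (array([0.5506, 0.0773]), array([65.3, 50.8]), 0.089), (array([0.5512, 0.0777]), array([41.7, 15. ]), 0.045), array([0.5517, 0.0776, 0.0555]))
((array([0.6899, 0.0849]), array([64.9, 51.2]), -0.356), (array([0.6899, 0.0849]), array([64.9, 51.2]), -0.356), (array([0.6898, 0.0848]), array([43.5, 16.6]), -0.369), array([0.6893, 0.0848, 0.0553]))
((array([0.4243, 0.0859]), array([65.4, 50.9]), -0.651), (array([0.4243, 0.0858]), array([65.3, 50.9]), -0.647), (array([0.4244, 0.0856]), array([43.2, 16.8]), -0.653), array([0.4261, 0.0858, 0.0552]))
```

Call:
{"method": "servo_tool", "body": {"motion": [[0.004,-0.004,-0.04,0.054,60],[0.004,-0.004,-0.08,0.054,60],[0.004,-0.004,-0.12,0.054,60],[0.004,-0.004,-0.155,0.054,60],[0.004,-0.004,-0.18,0.054,60],[0.004,-0.004,-0.192,0.054,60],[0.004,-0.004,-0.192,0.054,60],[0.004,-0.004,-0.192,0.054,0],[0.004,-0.004,-0.192,0.054,0],[0.004,-0.004,-0.192,0.054,0],[0.004,-0.004,-0.192,0.054,0],[0.004,-0.004,-0.192,0.054,0]], "grip_force": 45}}

```text
clock: 19.08
position: [0.5515, 0.0784, 0.0296]
tool_rot: [3.141, -0.002, 0.089]
ft_force: [0.4, -0.6, 0.2]
finger_gap: 0.281
grasp_force: 0.0
```

Call:
{"method": "servo_tool", "body": {"motion": [[0,0,0,0,0],[0,0,0,0,0],[0,0,0,0,0],[0,0,0,0,0]]}}

```text
clock: 19.42
position: [0.551, 0.0784, 0.0291]
tool_rot: [3.141, -0.001, 0.089]
ft_force: [-1.4, -0.2, 4.3]
finger_gap: 0.17
grasp_force: 45.0
```

Call:
{"method": "servo_tool", "body": {"motion": [[0,0,0.01,0,0],[0,0,0.03,0,0],[0,0,0.06,0,0],[0,0,0.1,0,0],[0,0,0.13,0,0],[0,0,0.15,0,0],[0,0,0.15,0,0]]}}

```text
clock: 20.0
position: [0.5537, 0.0785, 0.1837]
tool_rot: [3.141, -0.01, 0.089]
ft_force: [0.6, 0.3, -0.3]
finger_gap: 0.165
grasp_force: 45.0
```

Call:
{"method": "servo_tool", "body": {"motion": [[0.002,-0.03,0,0.02,0],[0.004,-0.07,0,0.05,0],[0.006,-0.11,0,0.08,0],[0.009,-0.15,0,0.12,0],[0.012,-0.19,0,0.15,0],[0.015,-0.23,0,0.18,0],[0.018,-0.27,0,0.21,0],[0.02,-0.31,0,0.24,0],[0.022,-0.35,0,0.28,0],[0.024,-0.39,0,0.31,0],[0.027,-0.425,0,0.34,0],[0.028,-0.44,0,0.34,0]]}}

```text
clock: 21.0
position: [0.5776, -0.3664, 0.1759]
tool_rot: [-3.141, 0.003, 0.426]
ft_force: [-0.4, -0.7, -0.8]
finger_gap: 0.168
grasp_force: 45.0
```

Call:
{"method": "servo_tool", "body": {"motion": [[0,0,-0.03,0,0],[0,0,-0.04,0,0],[0,0,-0.04,0,0],[0,0,-0.04,0,0]]}}

```text
clock: 21.33
position: [0.5779, -0.3597, 0.1371]
tool_rot: [-3.138, 0.002, 0.43]
ft_force: [0.6, 0.1, -0.9]
finger_gap: 0.169
grasp_force: 45.0
```

```bash
cat >> blocks.py <<'E'
C0=np.array([.505,-.348]);A0=.429
R0=np.array([[np.cos(A0),np.sin(A0)],[-np.sin(A0),np.cos(A0)]])
NEST=np.array([[.0615,.044],[.0615,-.044],[-.0615,.044],[-.0615,-.044]])
def held(p,d,X,s,zoff=.029):
    """held block body and rack board, both in nominal rack frame"""
    P=s["position"];z=P[2]-zoff
    Y=(X[...,:2]-C0)@R0.T;V=d>0
    T=(P[:2]-C0)@R0.T
    m=V&(abs(X[...,2]-(z+.012))<.0125)&(np.hypot(*(Y-T).transpose(2,0,1))<.055)
    t=m&(X[...,2]>z+.018)
    B=V&(abs(X[...,2]-.046)<.008)&(np.abs(Y).max(-1)<.13)
    post=V&(X[...,2]>.085)&(X[...,2]<.105)&(np.hypot(Y[...,0],Y[...,1])<.035)
    f=lambda q:(rect(Y[q]),int(q.sum())) if q.sum()>20 else None
    pc=[np.round(np.percentile(Y[B][:,i],[.2,99.8]),4) for i in (0,1)] if B.sum()>50 else None
    lat=[(np.round(Y[q].mean(0),4),int(q.sum())) for q,c in comps(V&(X[...,2]>.075)&(X[...,2]<.087)&(abs(abs(Y[...,0])-.1)<.015)&(abs(abs(Y[...,1])-.044)<.02),10)]
    return dict(tcp=T.round(4),yaw=round(s["tool_rot"][2]-A0,3),low=f(m),top=f(t),board=f(B),edges=pc,post=f(post),latch=lat)
E
python3 - <<'E'
from blocks import *
p,d,X,s=shot("wrist");print(s["position"],s["tool_rot"],s["finger_gap"],s["ft_force"])
for k,v in held(p,d,X,s).items(): print(k,v)
cv2.imwrite("pics/w7.png",p)
E
```

```text
[ 0.57788832 -0.35973442  0.13705883] [-3.13781331e+00  1.52670001e-03  4.29558143e-01] 0.16874828610769674 [ 0.61866848  0.10115247 -0.92469633]
tcp [ 0.0614 -0.041 ]
yaw 0.001
low ((array([ 0.0611, -0.0422]), array([63.9, 50.6]), -0.004), 2986)
top ((array([ 0.0611, -0.0422]), array([63.9, 50.6]), -0.004), 2666)
board ((array([ 0.0186, -0.0006]), array([188. , 161.2]), -0.002), 13915)
edges [array([-0.0737,  0.1123]), array([-0.0807,  0.0784])]
post ((array([0.0097, 0.0017]), array([19.8, 18.3]), 1.544), 476)
latch [(array([ 0.099 , -0.0451]), 284), (array([0.0988, 0.0415]), 260), (array([-0.0957, -0.0454]), 175)]
```

View pics/w7.png

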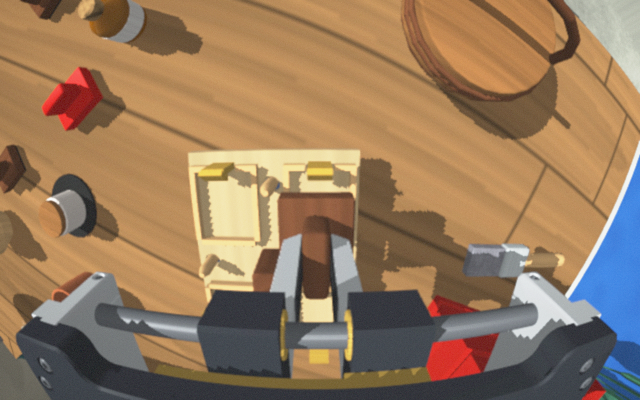

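The view shows the held block at (316,230) over the lower-right nest, with the latch noses at (215,172) and (318,170). I correct about 2 mm towards −y and press down.

Call:
{"method": "servo_tool", "body": {"motion": [[0.0013,-0.0019,-0.01,0,0],[0.0013,-0.0019,-0.02,0,0],[0.0013,-0.0019,-0.03,0,0],[0.0013,-0.0019,-0.036,0,0],[0.0013,-0.0019,-0.04,0,0],[0.0013,-0.0019,-0.044,0,0],[0.0013,-0.0019,-0.048,0,0],[0.0013,-0.0019,-0.05,0,0],[0.0013,-0.0019,-0.05,0,0]]}}

```text
clock: 22.13
position: [0.5794, -0.3636, 0.0879]
tool_rot: [-3.141, 0.001, 0.429]
ft_force: [-1.9, -1.3, -2.5]
finger_gap: 0.169
grasp_force: 45.0
```

Call:
{"method": "servo_tool", "body": {"motion": [[0,0,-0.003,0,0],[0,0,-0.006,0,0],[0,0,-0.009,0,0],[0,0,-0.012,0,0],[0,0,-0.014,0,0],[0,0,-0.014,0,0]]}}

```text
clock: 22.63
position: [0.5797, -0.3634, 0.0738]
tool_rot: [-3.141, 0.001, 0.429]
ft_force: [-2.1, -1.1, -1.6]
finger_gap: 0.165
grasp_force: 45.0
```

Call:
{"method": "servo_tool", "body": {"motion": [[0,0,-0.002,0,0],[0,0,-0.003,0,0],[0,0,-0.004,0,0],[0,0,-0.005,0,0],[0,0,-0.005,0,0],[0,0,-0.005,0,0]]}}

```text
clock: 23.13
position: [0.5807, -0.3632, 0.0711]
tool_rot: [3.14, -0.002, 0.429]
ft_force: [-2.6, 1.1, 6.1]
finger_gap: 0.166
grasp_force: 45.0
```

Call:
{"method": "servo_tool", "body": {"motion": [[0,0,-0.001,0,0],[0,0,-0.002,0,0],[0,0,-0.003,0,0],[0,0,-0.003,0,0],[0,0,-0.003,0,0]]}}

```text
clock: 23.55
position: [0.5808, -0.3633, 0.0711]
tool_rot: [3.139, -0.002, 0.429]
ft_force: [-4.8, 3.0, 16.5]
finger_gap: 0.166
grasp_force: 45.0
```

Call:
{"method": "servo_tool", "body": {"motion": [[0,0,0.003,0,0],[0,0,0.003,0,40],[0,0,0.003,0,40],[0,0,0.003,0,40],[0,0,0.003,0,40],[0,0,0.02,0,40],[0,0,0.05,0,40],[0,0,0.09,0,40],[0,0,0.13,0,40],[0,0,0.15,0,40],[0,0,0.15,0,40],[0,0,0.15,0,40]]}}

```text
clock: 24.55
position: [0.5805, -0.3639, 0.2175]
tool_rot: [3.139, -0.001, 0.429]
ft_force: [-0.7, -0.8, -1.2]
finger_gap: 0.399
grasp_force: 0.0
```

```bash
cat >> blocks.py <<'E'
def rackcheck(p,d,X):
    Y=(X[...,:2]-C0)@R0.T;V=d>0;Z=X[...,2]
    print("board",rect(Y[V&(abs(Z-.046)<.008)&(np.abs(Y).max(-1)<.13)]))
    for i,n in enumerate(NEST):
        L=V&(Z>.062)&(Z<.09)&(abs(Y[...,0]-n[0]*1.6)<.018)&(abs(Y[...,1]-n[1])<.016)
        q=V&(Z>.058)&(Z<.068)&(abs(Y-n)<[.045,.036]).all(-1)&~L
        h=V&(Z>.09)&(Z<.106)&(abs(Y-n)<.035).all(-1)
        print(i,"body",(rect(Y[q]),round(float(np.median(Z[q])),4)) if q.sum()>80 else None,"handle",(rect(Y[h]),round(float(np.percentile(Z[h],60)),4)) if h.sum()>20 else None,
          "latch|x| min/mean",np.abs(Y[L][:,0]).min().round(4) if L.any() else None,np.abs(Y[L][:,0]).mean().round(4) if L.any() else None)
E
python3 - <<'E'
from blocks import *
p,d,X,s=shot("wrist");print(s["position"]);rackcheck(p,d,X)
cv2.imwrite("pics/w8.png",p)
p,d,X,s=shot("top")
for xy in ((.6864,.0877),(.421,.088)): print(body(p,d,X,xy))
E
```

```text
[ 0.58054739 -0.36392034  0.21752343]
board (array([-0.0004, -0.0009]), array([225.7, 161.6]), 0.001)
0 body None handle None latch|x| min/mean 0.0892 0.0971
1 body ((array([ 0.0567, -0.0457]), array([91.2, 58.8]), -0.192), 0.064) handle ((array([ 0.0627, -0.0473]), array([42.7, 15.5]), -0.006), 0.0978) latch|x| min/mean 0.0805 0.0906
2 body None handle None latch|x| min/mean None None
3 body None handle None latch|x| min/mean 0.0889 0.0945
((array([0.6873, 0.0871]), array([64.9, 50.5]), -0.36), (array([0.687 , 0.0873]), array([63.7, 50.3]), -0.344), (array([0.6867, 0.0874]), array([43.5, 16.4]), -0.363), array([0.6871, 0.0871, 0.0547]))
((array([0.4211, 0.0882]), array([63.5, 50. ]), -0.657), (array([0.421 , 0.0881]), array([63.6, 49.6]), -0.655), (array([0.4209, 0.0885]), array([42.9, 15.8]), -0.635), array([0.4205, 0.0884, 0.0547]))
```

View pics/w8.png

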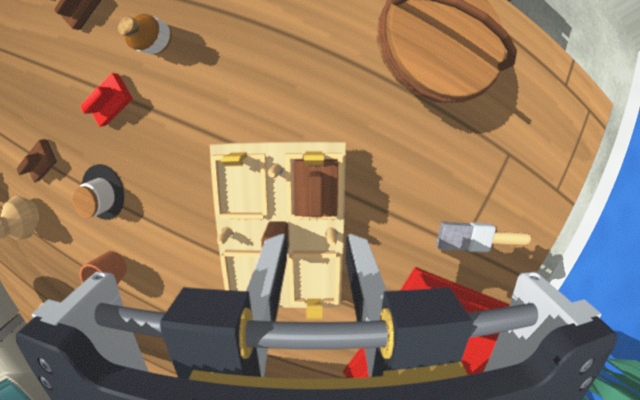

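The block sits in nest 1 with its top at 0.064 (floor 0.042 + 22 mm), and the gold latch at (314,157) lies over its edge. On to the nearest block.

Call:
{"method": "servo_tool", "body": {"motion": [[-0.156,0.45,0,-1.08,60],[-0.156,0.45,0,-1.08,60],[-0.156,0.45,0,-1.08,60],[-0.156,0.45,0,-1.08,60],[-0.156,0.45,0,-1.08,60],[-0.156,0.45,0,-1.08,60],[-0.156,0.45,0,-1.08,60],[-0.156,0.45,0,-1.08,60],[-0.156,0.45,0,-1.08,60],[-0.156,0.45,0,-1.08,60],[-0.156,0.45,0,-1.08,60],[-0.156,0.45,0,-1.08,60]]}}

```text
clock: 25.65
position: [0.4203, 0.0898, 0.2145]
tool_rot: [3.14, 0.005, -0.649]
ft_force: [0.1, 0.5, -0.6]
finger_gap: 0.599
grasp_force: 0.0
```

Call:
{"method": "servo_tool", "body": {"motion": [[0,0,0,0,60],[0,0,0,0,60],[0,0,0,0,60]]}}

```text
clock: 25.9
position: [0.4238, 0.0858, 0.2154]
tool_rot: [3.14, 0.001, -0.651]
ft_force: [-0.5, -1.1, -0.9]
finger_gap: 0.602
grasp_force: 0.0
```

```bash
python3 - <<'E'
from blocks import *
p,d,X,s=shot("wrist");print(s["position"],s["tool_rot"],s["q"])
for xy in ((.689,.084),(.425,.085)): print(body(p,d,X,xy))
E
```

```text
[0.4237832  0.08581923 0.21538244] [ 3.13951070e+00  9.44377832e-04 -6.50943736e-01] [ 3.95209728e-02  5.31109009e-02  1.76055092e+00 -1.03343399e-03
  1.32998501e+00  2.26150755e+00]
((array([0.6892, 0.0846]), array([64.5, 50.9]), -0.371), (array([0.6893, 0.0847]), array([64.1, 50.8]), -0.377), (array([0.6895, 0.0849]), array([43.4, 17.4]), -0.375), array([0.6872, 0.0845, 0.055 ]))
((array([0.4241, 0.0847]), array([63.3, 49.2]), -0.655), (array([0.4239, 0.0849]), array([62.7, 49.2]), -0.655), (array([0.4244, 0.0846]), array([43.2, 15. ]), -0.654), array([0.4246, 0.0846, 0.0553]))
```

Call:
{"method": "servo_tool", "body": {"motion": [[0.0003,-0.001,-0.04,-0.003,60],[0.0003,-0.001,-0.08,-0.003,60],[0.0003,-0.001,-0.12,-0.003,60],[0.0003,-0.001,-0.155,-0.003,60],[0.0003,-0.001,-0.178,-0.003,60],[0.0003,-0.001,-0.187,-0.003,60],[0.0003,-0.001,-0.187,-0.003,60],[0.0003,-0.001,-0.187,-0.003,0],[0.0003,-0.001,-0.187,-0.003,0],[0.0003,-0.001,-0.187,-0.003,0],[0.0003,-0.001,-0.187,-0.003,0],[0.0003,-0.001,-0.187,-0.003,0]]}}

```text
clock: 26.95
position: [0.425, 0.0854, 0.0303]
tool_rot: [-3.14, -0.002, -0.654]
ft_force: [0.6, -0.3, -0.7]
finger_gap: 0.283
grasp_force: 0.0
```

Call:
{"method": "servo_tool", "body": {"motion": [[0,0,0,0,0],[0,0,0,0,0],[0,0,0,0,0],[0,0,0,0,0]]}}

```text
clock: 27.28
position: [0.4246, 0.0856, 0.0299]
tool_rot: [-3.141, -0.001, -0.654]
ft_force: [0.1, 0.5, 3.5]
finger_gap: 0.165
grasp_force: 45.0
```

Call:
{"method": "servo_tool", "body": {"motion": [[0,0,0.01,0,0],[0,0,0.03,0,0],[0,0,0.06,0,0],[0,0,0.1,0,0],[0,0,0.13,0,0],[0,0,0.15,0,0],[0,0,0.15,0,0]]}}

```text
clock: 27.87
position: [0.4272, 0.0857, 0.1834]
tool_rot: [-3.136, -0.007, -0.654]
ft_force: [-0.1, -0.1, -1.9]
finger_gap: 0.167
grasp_force: 45.0
```

Call:
{"method": "servo_tool", "body": {"motion": [[0.008,-0.025,0,0.07,0],[0.018,-0.055,0,0.17,0],[0.029,-0.09,0,0.28,0],[0.04,-0.125,0,0.39,0],[0.051,-0.16,0,0.5,0],[0.063,-0.195,0,0.61,0],[0.074,-0.23,0,0.72,0],[0.085,-0.265,0,0.83,0],[0.097,-0.3,0,0.93,0],[0.108,-0.335,0,1.02,0],[0.117,-0.362,0,1.083,0],[0.119,-0.369,0,1.083,0]]}}

```text
clock: 28.87
position: [0.5437, -0.288, 0.1764]
tool_rot: [3.142, 0.002, 0.427]
ft_force: [-0.2, 0.2, -0.9]
finger_gap: 0.165
grasp_force: 45.0
```

Call:
{"method": "servo_tool", "body": {"motion": [[0,0,-0.03,0,0],[0,0,-0.04,0,0],[0,0,-0.04,0,0],[0,0,-0.04,0,0]]}}

```text
clock: 29.2
position: [0.5421, -0.2819, 0.138]
tool_rot: [-3.138, 0.002, 0.429]
ft_force: [0.7, 0.1, -1.0]
finger_gap: 0.166
grasp_force: 45.0
```

```bash
python3 - <<'E'
from blocks import *
p,d,X,s=shot("wrist");print(s["position"],s["tool_rot"],s["finger_gap"],s["ft_force"])
for k,v in held(p,d,X,s,.030).items(): print(k,v)
E
```

```text
[ 0.54211474 -0.28193457  0.13800558] [-3.13801123e+00  1.99247534e-03  4.29156172e-01] 0.16589337155103104 [ 0.74705543  0.10643448 -1.02458476]
tcp [0.0612 0.0446]
yaw 0.0
low ((array([0.0601, 0.0432]), array([63.6, 50.6]), 0.004), 2907)
top ((array([0.0598, 0.0433]), array([63.1, 50.6]), -0.001), 2542)
board ((array([ 0.0184, -0.0013]), array([188.8, 160.8]), 0.007), 10337)
edges [array([-0.0751,  0.1122]), array([-0.0805,  0.079 ])]
post ((array([ 0.0099, -0.0025]), array([23.5, 18. ]), -1.563), 572)
latch [(array([0.0987, 0.043 ]), 284), (array([ 0.0986, -0.0436]), 262), (array([-0.0961,  0.043 ]), 203)]
```

Call:
{"method": "servo_tool", "body": {"motion": [[0.0016,0.0006,-0.01,0,0],[0.0016,0.0006,-0.02,0,0],[0.0016,0.0006,-0.03,0,0],[0.0016,0.0006,-0.036,0,0],[0.0016,0.0006,-0.04,0,0],[0.0016,0.0006,-0.044,0,0],[0.0016,0.0006,-0.048,0,0],[0.0016,0.0006,-0.05,0,0],[0.0016,0.0006,-0.05,0,0]]}}

```text
clock: 30.0
position: [0.5443, -0.283, 0.0889]
tool_rot: [-3.141, 0.001, 0.429]
ft_force: [-1.4, -1.7, -3.2]
finger_gap: 0.166
grasp_force: 45.0
```

Call:
{"method": "servo_tool", "body": {"motion": [[0,0,-0.004,0,0],[0,0,-0.008,0,0],[0,0,-0.012,0,0],[0,0,-0.015,0,0],[0,0,-0.017,0,0],[0,0,-0.018,0,0],[0,0,-0.018,0,0]]}}

```text
clock: 30.58
position: [0.5453, -0.2827, 0.072]
tool_rot: [3.141, -0.001, 0.429]
ft_force: [-1.1, 0.9, 2.2]
finger_gap: 0.169
grasp_force: 45.0
```

Call:
{"method": "servo_tool", "body": {"motion": [[0,0,-0.002,0,0],[0,0,-0.004,0,0],[0,0,-0.004,0,0],[0,0,-0.004,0,0]]}}

```text
clock: 30.92
position: [0.5454, -0.2826, 0.0719]
tool_rot: [3.14, -0.002, 0.429]
ft_force: [-6.9, 3.6, 21.8]
finger_gap: 0.166
grasp_force: 45.0
```

Call:
{"method": "servo_tool", "body": {"motion": [[0,0,0.003,0,0],[0,0,0.003,0,40],[0,0,0.003,0,40],[0,0,0.003,0,40],[0,0,0.003,0,40],[0,0,0.02,0,40],[0,0,0.05,0,40],[0,0,0.09,0,40],[0,0,0.13,0,40],[0,0,0.15,0,40],[0,0,0.15,0,40],[0,0,0.15,0,40]]}}

```text
clock: 31.92
position: [0.5454, -0.2832, 0.2182]
tool_rot: [3.14, -0.001, 0.429]
ft_force: [-0.0, 0.1, 0.5]
finger_gap: 0.4
grasp_force: 0.0
```

```bash
python3 - <<'E'
from blocks import *
p,d,X,s=shot("wrist");print(s["position"]);rackcheck(p,d,X)
p,d,X,s=shot("top")
print(body(p,d,X,(.6864,.0877)))
E
```

```text
[ 0.54543736 -0.28324503  0.21815632]
board (array([-0.0006, -0.0011]), array([226.1, 161.5]), 0.002)
0 body ((array([0.0588, 0.039 ]), array([87.7, 56.2]), 0.065), 0.064) handle ((array([0.0624, 0.0409]), array([43.6, 15.5]), 0.005), 0.0978) latch|x| min/mean 0.0804 0.0911
1 body ((array([ 0.0593, -0.0405]), array([85.4, 63.6]), -0.005), 0.064) handle ((array([ 0.0625, -0.0465]), array([42.9, 16.6]), 0.005), 0.0979) latch|x| min/mean 0.0805 0.0908
2 body None handle None latch|x| min/mean 0.0899 0.0945
3 body None handle None latch|x| min/mean None None
((array([0.6875, 0.0873]), array([66.2, 51.1]), -0.379), (array([0.6868, 0.0869]), array([64. , 49.9]), -0.368), (array([0.6869, 0.087 ]), array([42.9, 16.2]), -0.346), array([0.6858, 0.0874, 0.0554]))
```

Call:
{"method": "servo_tool", "body": {"motion": [[0.144,0.368,0,-0.8,60],[0.144,0.368,0,-0.8,60],[0.144,0.368,0,-0.8,60],[0.144,0.368,0,-0.8,60],[0.144,0.368,0,-0.8,60],[0.144,0.368,0,-0.8,60],[0.144,0.368,0,-0.8,60],[0.144,0.368,0,-0.8,60],[0.144,0.368,0,-0.8,60],[0.144,0.368,0,-0.8,60],[0.144,0.368,0,-0.8,60],[0.144,0.368,0,-0.8,60]]}}

```text
clock: 33.02
position: [0.688, 0.0869, 0.2141]
tool_rot: [3.139, 0.005, -0.368]
ft_force: [-0.3, -0.7, 0.7]
finger_gap: 0.599
grasp_force: 0.0
```

Call:
{"method": "servo_tool", "body": {"motion": [[0,0,0,0,60],[0,0,0,0,60],[0,0,0,0,60]]}}

```text
clock: 33.27
position: [0.6883, 0.0834, 0.2171]
tool_rot: [3.141, 0.001, -0.373]
ft_force: [-0.3, 0.1, 0.9]
finger_gap: 0.598
grasp_force: 0.0
```

```bash
python3 - <<'E'
from blocks import *
p,d,X,s=shot("wrist");print(s["position"],s["tool_rot"])
print(body(p,d,X,(.689,.085)))
E
```

```text
[0.68833379 0.08344697 0.21705552] [ 3.14067047e+00  9.18970007e-04 -3.73125214e-01]
((array([0.6904, 0.0846]), array([63.5, 50.9]), -0.368), (array([0.6901, 0.0847]), array([63.1, 50.8]), -0.372), (array([0.6904, 0.0842]), array([43.3, 15.1]), -0.38), array([0.6909, 0.0844, 0.0553]))
```

Call:
{"method": "servo_tool", "body": {"motion": [[0.0015,0.001,-0.04,0,60],[0.0015,0.001,-0.08,0,60],[0.0015,0.001,-0.12,0,60],[0.0015,0.001,-0.155,0,60],[0.0015,0.001,-0.178,0,60],[0.0015,0.001,-0.188,0,60],[0.0015,0.001,-0.188,0,60],[0.0015,0.001,-0.188,0,0],[0.0015,0.001,-0.188,0,0],[0.0015,0.001,-0.188,0,0],[0.0015,0.001,-0.188,0,0],[0.0015,0.001,-0.188,0,0]]}}

```text
clock: 34.32
position: [0.6912, 0.0862, 0.031]
tool_rot: [-3.141, -0.002, -0.371]
ft_force: [-0.5, -0.2, 0.2]
finger_gap: 0.281
grasp_force: 0.0
```

Call:
{"method": "servo_tool", "body": {"motion": [[0,0,0,0,0],[0,0,0,0,0],[0,0,0,0,0],[0,0,0,0,0]]}}

```text
clock: 34.65
position: [0.6906, 0.0861, 0.0301]
tool_rot: [-3.141, -0.001, -0.371]
ft_force: [-1.1, -0.3, 4.5]
finger_gap: 0.169
grasp_force: 45.0
```

Call:
{"method": "servo_tool", "body": {"motion": [[0,0,0.01,0,0],[0,0,0.03,0,0],[0,0,0.06,0,0],[0,0,0.1,0,0],[0,0,0.13,0,0],[0,0,0.15,0,0],[0,0,0.15,0,0]]}}

```text
clock: 35.23
position: [0.6934, 0.0863, 0.1856]
tool_rot: [-3.138, -0.01, -0.371]
ft_force: [0.7, -0.6, -0.7]
finger_gap: 0.166
grasp_force: 45.0
```

Call:
{"method": "servo_tool", "body": {"motion": [[-0.01,-0.02,0,0.04,0],[-0.025,-0.045,0,0.1,0],[-0.043,-0.075,0,0.17,0],[-0.061,-0.105,0,0.24,0],[-0.079,-0.135,0,0.31,0],[-0.097,-0.165,0,0.38,0],[-0.115,-0.195,0,0.45,0],[-0.133,-0.225,0,0.52,0],[-0.151,-0.255,0,0.59,0],[-0.169,-0.285,0,0.66,0],[-0.187,-0.315,0,0.73,0],[-0.205,-0.345,0,0.8,0]]}}

```text
clock: 36.23
position: [0.4833, -0.2594, 0.1777]
tool_rot: [-3.139, 0.002, 0.432]
ft_force: [-0.8, -0.4, -1.2]
finger_gap: 0.171
grasp_force: 45.0
```

Call:
{"method": "servo_tool", "body": {"motion": [[-0.018,-0.03,0,0,0],[-0.035,-0.055,0,0,0],[-0.048,-0.07,0,0,0],[-0.053,-0.075,0,0,0],[-0.053,-0.075,0,0,0],[-0.053,-0.075,-0.03,0,0],[-0.053,-0.075,-0.04,0,0],[-0.053,-0.075,-0.04,0,0],[-0.053,-0.075,-0.04,0,0],[-0.053,-0.075,-0.04,0,0]]}}

```text
clock: 37.07
position: [0.4333, -0.3335, 0.14]
tool_rot: [3.141, -0.0, 0.43]
ft_force: [-0.2, -0.2, -1.5]
finger_gap: 0.166
grasp_force: 45.0
```

```bash
python3 - <<'E'
from blocks import *
p,d,X,s=shot("wrist");print(s["position"],s["tool_rot"],s["finger_gap"],s["ft_force"])
for k,v in held(p,d,X,s,.030).items(): print(k,v)
E
```

```text
[ 0.43328877 -0.33346164  0.14004136] [ 3.14095392e+00 -4.83033613e-04  4.29974402e-01] 0.16610771081471684 [-0.18783428 -0.21967575 -1.54179135]
tcp [-0.0592  0.0431]
yaw 0.001
low ((array([-0.0594,  0.0416]), array([63.5, 50.7]), 0.003), 2945)
top ((array([-0.0594,  0.0416]), array([63.5, 50.7]), 0.004), 2654)
board ((array([-0.0005, -0.001 ]), array([224.6, 161.1]), -0.003), 22298)
edges [array([-0.1117,  0.1111]), array([-0.0802,  0.079 ])]
post ((array([ 0.0001, -0.0008]), array([35.5, 26.6]), -0.006), 1677)
latch [(array([0.0967, 0.0432]), 311), (array([ 0.0966, -0.0441]), 296), (array([-0.0969, -0.0442]), 264)]
```

Call:
{"method": "servo_tool", "body": {"motion": [[-0.002,-0.0003,-0.01,0,0],[-0.002,-0.0003,-0.02,0,0],[-0.002,-0.0003,-0.03,0,0],[-0.002,-0.0003,-0.036,0,0],[-0.002,-0.0003,-0.04,0,0],[-0.002,-0.0003,-0.044,0,0],[-0.002,-0.0003,-0.048,0,0],[-0.002,-0.0003,-0.052,0,0],[-0.002,-0.0003,-0.052,0,0]]}}

```text
clock: 37.87
position: [0.4306, -0.3341, 0.0867]
tool_rot: [-3.141, -0.0, 0.429]
ft_force: [2.4, 1.2, -2.3]
finger_gap: 0.164
grasp_force: 45.0
```

Call:
{"method": "servo_tool", "body": {"motion": [[0,0,-0.004,0,0],[0,0,-0.008,0,0],[0,0,-0.012,0,0],[0,0,-0.015,0,0],[0,0,-0.017,0,0],[0,0,-0.018,0,0],[0,0,-0.018,0,0]]}}

```text
clock: 38.45
position: [0.4305, -0.3341, 0.072]
tool_rot: [3.141, -0.0, 0.429]
ft_force: [-0.9, 4.5, 17.3]
finger_gap: 0.166
grasp_force: 45.0
```

Solid stop at 0.072, the same height as the other seated blocks. I release, retreat and check.

Call:
{"method": "servo_tool", "body": {"motion": [[0,0,0.003,0,0],[0,0,0.003,0,40],[0,0,0.003,0,40],[0,0,0.003,0,40],[0,0,0.003,0,40],[0,0,0.02,0,40],[0,0,0.05,0,40],[0,0,0.09,0,40],[0,0,0.13,0,40],[0,0,0.15,0,40],[0,0,0.15,0,40],[0,0,0.15,0,40]]}}

```text
clock: 39.45
position: [0.4305, -0.3346, 0.2202]
tool_rot: [3.14, -0.0, 0.429]
ft_force: [-0.6, -0.6, -0.1]
finger_gap: 0.4
grasp_force: 0.0
```

Call:
{"method": "servo_tool", "body": {"motion": [[-0.055,-0.03,0.05,0,40],[-0.055,-0.03,0.05,0,40],[-0.055,-0.03,0.05,0,40],[-0.055,-0.03,0.05,0,40],[-0.055,-0.03,0.05,0,40]]}}

```text
clock: 39.87
position: [0.375, -0.3632, 0.2672]
tool_rot: [-3.138, 0.0, 0.428]
ft_force: [-0.1, -0.5, -0.2]
finger_gap: 0.398
grasp_force: 0.0
```

```bash
python3 - <<'E'
from blocks import *
p,d,X,s=shot("wrist");print(s["position"]);rackcheck(p,d,X)
q,d2,X2,s=shot("top")
cv2.imwrite("pics/end.png",np.vstack([cv2.resize(p[60:330,170:470],(600,540))[:330],cv2.resize(q[100:290,190:500],(600,368))[:270]]))
m=(d2>0)&(X2[...,2]>.035)&(X2[...,2]<.08)&(np.hypot(X2[...,0]-.426,X2[...,1]+.069)<.06)
for a,c in comps(m,50): print("pot",rect(X2[a]),X2[a].mean(0))
E
```

```text
[ 0.37499245 -0.3631849   0.2672194 ]
board (array([-0.0003, -0.0014]), array([225.5, 161.9]), -0.001)
0 body ((array([0.062 , 0.0411]), array([63.8, 50.2]), -0.007), 0.0639) handle ((array([0.0612, 0.0408]), array([43.1, 14.6]), -0.001), 0.0978) latch|x| min/mean 0.0804 0.0907
1 body ((array([ 0.063 , -0.0467]), array([68.7, 50.9]), 0.0), 0.0639) handle ((array([ 0.061 , -0.0466]), array([44.6, 16.5]), -0.013), 0.0977) latch|x| min/mean 0.0804 0.0923
2 body ((array([-0.0555,  0.0385]), array([77.7, 56.1]), -0.008), 0.064) handle ((array([-0.0629,  0.0422]), array([42.3, 14.8]), 0.0), 0.0979) latch|x| min/mean 0.0813 0.092
3 body None handle None latch|x| min/mean 0.0898 0.0954
pot (array([ 0.4227, -0.0669]), array([49.8, 49.2]), -0.783) [ 0.42229543 -0.06586761  0.05112714]
```

View pics/end.png

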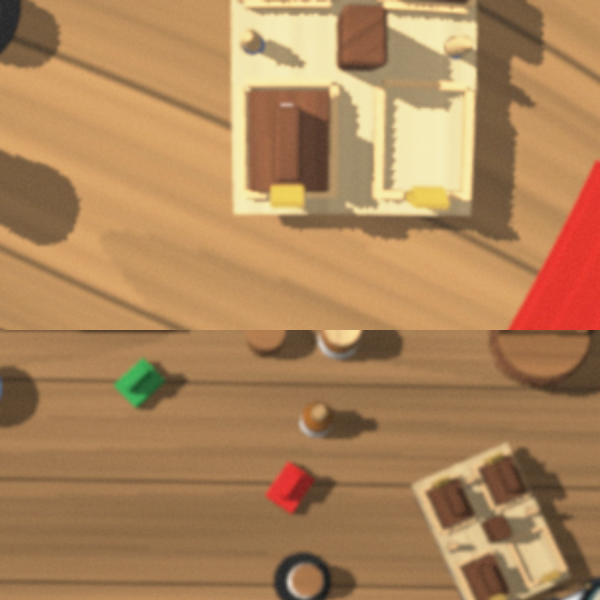

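The final view shows three brown blocks seated in nests 0, 1 and 2. The gold latch at (287,195) lines up with the empty nest's shut latch at (430,197), and the pot is on the mat at (303,578). The arm is clear of everything.

```bash
python3 -c "
from workcell import *
print(sign_off())"
```

```text
the job is handed in; nothing more can be done
None
```

I handed the job in at about 40 s: the ink pot is upright on the mat, the rack is home on its three studs, and all three printing blocks found on the table are latched in nests 0, 1 and 2; the judge's result was not shown.

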